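Scrape the slab clean and put the heating blocks away

TASK

Clear this bench: with the yellow scraper, wipe every broken terracotta shard off the white slab into the steel trough at its edge - the shards are sharp, so never let the gripper touch them - and once the slab is clear put the scraper back in its slot in the blue caddy. Also put every aluminium heating block that is standing on the bench fully down, handle up, into the caddy pocket of its own shape. Leave the bottle, the flask and the dish where they are.

Things in the scene. Friction and masses are not known exactly. Their poses are not given: they have to be found in the camera images.
- station: fixed cleaning station: a white glazed slab 210 (x) by 240 mm (y), top 40 mm above the bench, with dark rims 12 mm above the slab top along both sides (inner faces y = +-120 mm) and the far end (inner face x = +105 mm). Its near edge (x = -105 mm) has no rim and drops straight into a steel trough. Origin: bench level under the slab's centre; x points from the trough towards the far rim, z up
- slab_top (a point): centre of the slab's top face, axes as the station's
- trough (a point): centre of the steel trough's floor, 6 mm above the bench; the trough is 100 mm (x) by 250 mm (y) inside, walls up to 50 mm above the bench, axes as the station's
- caddy: fixed blue storage caddy, 264 (x) by 178 mm (y), 18 mm thick, with five pockets of different shapes. Origin: centre of the underside, on the bench; z up
- pocket_scraper (a point): centre of the floor of the caddy's scraper slot, 41 (x) by 145 mm (y); 12 mm deep (floor 6 mm, caddy top 18 mm above the bench); axes as the caddy's
- pocket_bar (a point): centre of the floor of the caddy's bar pocket, 35 (x) by 115 mm (y); 12 mm deep (floor 6 mm, caddy top 18 mm above the bench); axes as the caddy's
- pocket_oblong (a point): centre of the floor of the caddy's oblong pocket, 55 (x) by 95 mm (y); 12 mm deep (floor 6 mm, caddy top 18 mm above the bench); axes as the caddy's
- pocket_round (a point): centre of the floor of the caddy's round pocket, 75 mm across; 12 mm deep (floor 6 mm, caddy top 18 mm above the bench); axes as the caddy's
- pocket_square (a point): centre of the floor of the caddy's square pocket, 67 by 67 mm; 12 mm deep (floor 6 mm, caddy top 18 mm above the bench); axes as the caddy's
- scraper: yellow scraper block, 36 (x) by 140 mm (y), 24 mm tall, flat rubber underside, with an upright black handle rib in the middle: 16 mm thick along x, 60 mm long along y, rising to 69 mm above the underside. Origin: centre of the underside, z up. 0.25 kg. Starts in its slot in the caddy
- round_block: aluminium heating block, round, 70 mm across, 34 mm tall, with an upright red handle rib on top in the middle: 16 mm thick along the block's x, 44 mm long along its y, rising to 70 mm above the underside. Origin: centre of the underside, z up. Weighs 0.25 to 0.5 kg. May be absent (None). Belongs in the round pocket (pocket_round).
- square_block: aluminium heating block, square, 62 by 62 mm, 34 mm tall, with an upright green handle rib on top in the middle: 16 mm thick along the block's x, 44 mm long along its y, rising to 70 mm above the underside. Origin: centre of the underside, z up. Weighs 0.25 to 0.5 kg. May be absent (None). Belongs in the square pocket (pocket_square).
- oblong_block: aluminium heating block, oblong, 50 (x) by 90 mm (y), 34 mm tall, with an upright blue handle rib on top in the middle: 16 mm thick along the block's x, 44 mm long along its y, rising to 70 mm above the underside. Origin: centre of the underside, z up. Weighs 0.25 to 0.5 kg. May be absent (None). Belongs in the oblong pocket (pocket_oblong).
- bar_block: aluminium heating block, narrow bar, 30 (x) by 110 mm (y), 34 mm tall, with an upright orange handle rib on top in the middle: 16 mm thick along the block's x, 44 mm long along its y, rising to 70 mm above the underside. Origin: centre of the underside, z up. Weighs 0.25 to 0.5 kg. May be absent (None). Belongs in the bar pocket (pocket_bar).
- shard1: sharp broken terracotta shard, about 45 by 30 mm, 14 mm thick, lying on the slab; origin: centre of its underside. May be absent (None)
- shard2: sharp broken terracotta shard, about 45 by 30 mm, 14 mm thick, lying on the slab; origin: centre of its underside. May be absent (None)
- shard3: sharp broken terracotta shard, about 45 by 30 mm, 14 mm thick, lying on the slab; origin: centre of its underside. May be absent (None)
- shard4: sharp broken terracotta shard, about 45 by 30 mm, 14 mm thick, lying on the slab; origin: centre of its underside. May be absent (None)
- shard5: sharp broken terracotta shard, about 45 by 30 mm, 14 mm thick, lying on the slab; origin: centre of its underside. May be absent (None)
- shard6: sharp broken terracotta shard, about 45 by 30 mm, 14 mm thick, lying on the slab; origin: centre of its underside. May be absent (None)
- reagent_bottle: bystander: amber reagent bottle, 68 mm across, 150 mm tall; origin: centre of its underside
- flask: bystander: glass conical flask, 84 mm across, 110 mm tall; origin: centre of its underside
- dish: bystander: white ceramic dish, 80 mm across, 30 mm tall; origin: centre of its underside
There are look-alikes about, which are no part of the job. Leave any pink look-alike of the bar_block alone. Leave any pink or turquoise look-alike of the square_block alone.

How it is judged:
By the outcome, as a careful person would: the job done as asked, in the order asked, and still so for the second after the job is handed in, with the robot touching nothing.
Of round_block, square_block, oblong_block, bar_block only 3 to 4 are there at a start; the rules pass over those that are not, and their reading is None.
Of shard1, shard2, shard3, shard4, shard5, shard6 only 4 to 6 are there at a start; the rules pass over those that are not, and their reading is None.
At some moment in a run one of round_block, square_block, oblong_block, bar_block may be knocked a few centimetres aside while the robot is not near it.
Once in a run the grip may slacken for a moment while it holds something.
It also fails if it takes over 210 s, if anything falls off the work surface, if the arm or the gripper's body presses on something with over 40 N, if the wrist force passes 120 N, or if a joint passes its speed limit or range.

ROBOT

A 6-joint arm with a two-finger parallel gripper is mounted at the origin on the work surface. World frame = base frame: x ahead of the robot, y to its left, z up, the work surface at z = 0. Lengths are in m, angles in rad, forces in N, time in s.
With the tool pointing down it reaches from about 0.35 to 0.775 m from the base axis. Payload 7.3 kg.
Tool frame: the origin (TCP) lies on the front face of the gripper's body, between the roots of the fingers; the fingertips stand 66 mm ahead of it and the grasp point (between the pads) lies 47 mm ahead of it; z points along the fingers, y is the direction in which the jaws open and shut (so a half turn about z gives the same grasp; the last joint's range is limited). The gripper opens to 92 mm and grips with 3 to 60 N. Pads are 19 mm wide; open, the fingers measure 130 mm over their backs; the gripper's body (75 mm by 190 mm) begins 47 mm behind the grasp point.
Start: joints at [-1.322, 0.342, 1.524, -0, 1.275, -0.146], TCP at [0.202, -0.485, 0.292] pointing down, gripper open.
Joint ranges: [-2.53, 2.53], [-0.77, 2.02], [0.04, 2.7], [-1, 4.14], [0.28, 2.66], [-3.11, 3.11]. Speed limits (rad/s): [2.57, 2.57, 3.14, 3.14, 3.14, 3.14].

INTERFACE

Orientations are given as [roll, pitch, yaw] about the fixed x, y, z axes, in that order (R = Rz(yaw) Ry(pitch) Rx(roll)).
In Python, from cell import observe, read_camera, hand_in, search_frame, tip_of gives the robot as it stands. The module is installed in compiled form; this text tells all that it offers.
- The arm moves only by the tool apply_moves, never from a script. Its argument "motion" is a list of rows, each an object with "offset": the shift along the tool's x, y, z in mm, a list of three; "rotation": the turn, a rotation vector about the tool's x, y, z in rad, a list of three. In form: [{"offset": [x, y, z], "rotation": [rx, ry, rz]}, ...]. A call has 1 to 12 rows; each row shifts and turns the pose as measured when the row begins, along the tool's axes as they then stand; what a row does not reach is not made up. A row lasts 1/12 s, in which the tool goes at most 41.7 mm and 7.16 degrees, less where a joint would pass 70% of its speed; a pose out of reach is approached as far as the arm can. A call with a gripper value outside its range is refused whole. "grip" is the closure, from 0 (fully open) to 1 (shut), set as the call begins (left out, the last holds). The fingers move at their own pace and stop on an object; "grip_force" is the grip in N (left out, the last holds). Time passes only in rows, so rows that do not move let the fingers close. It gives the time, the measured TCP pose, the force and the opening at its end, in the units of the state.
- observe(): the state, without advancing time (a new reading comes with each control period).
- read_camera(name): name is "scene" or "top"; returns a dict with "img" (384x512x3 uint8, red, green, blue), "camera_matrix" (3x3 intrinsics, pixels), "R" (3x3) and "t" (3): a world point X has camera coordinates R X + t. Camera axes: x right, y down, z forward; pixel columns grow to the right and rows downward; lengths in m; the calibration is good to about 2 mm. A picture is of the moment at which its call begins. There is no depth.
- hand_in(): hands the job in, once; it reports no verdict.
Trained networks look in a picture, given as the dict that the camera call returned (one of the last four; its "shot" number tells which), for a name from the list of things; names that differ only in an ending like _2 or _b are one class to them, and where a whole thing is asked for, a point or a joint stands for the part that bears it (a point fixed in the world has none). Each returns a list of dicts, best first, with "score" (0 to 1); they miss things now and then, are a little off and sometimes report something else, mostly with a low value. They report only what shows in the picture. A call takes as long as a camera call. They do not tell look-alikes from the thing itself.
- search_frame(query, picture): "location" ([x, y, z] in m, in world coordinates, good to about 4 mm: the middle of the surface that is visible of it).
- tip_of(query, picture): "location" ([x, y, z] in m, in world coordinates, good to about 4 mm: a listed point, or the origin of a listed thing).
The state is a dict: "time": time; "qpos": joint angles; "qvel": joint speeds; "joint_efforts": joint torques, N m; "tool_pos": TCP position; "tool_rot": TCP orientation; "contact_force": force on the tool from outside, world axes, zero at the start; "torque": the same for the moment, N m; "opening": finger opening in m.
Only numpy, scipy, OpenCV 4.12 (cv2) and the standard library are available. Lean on these libraries where they do the work, as an engineer would, in place of code of your own. Each camera call takes 0.05 s, during which the arm holds its last target.

## Working session

There is one attempt and no reset: what is moved stays moved. The work goes in short steps, Python scripts to look and compute and a tool call to move; the robot and the scene stay as the last step left them, time stands still between calls to the robot, and variables do not carry over. Pictures are saved under pics/ and viewed, and the job is handed in when it is done.

Besides the shell and the picture viewer there is one more tool, called after "Emit:" by a JSON object that holds its "op" and its "data". apply_moves: Moves the arm, as the interface text tells. Its arguments: {"type":"object","properties":{"motion":{"type":"array"},"grip":{"type":"number"},"grip_force":{"type":"number"}},"required":["motion"]}

```bash
mkdir -p pics; cat > h.py <<'E'
import numpy as np, cv2
from cell import *
def save(c,n,s=1.5):
    cv2.imwrite(f'pics/{n}.png',cv2.resize(c['img'][:,:,::-1],None,fx=s,fy=s))
def proj(c,P):
    P=np.atleast_2d(P);q=P@np.array(c['R']).T+c['t'];q=q@np.array(c['camera_matrix']).T
    return q[:,:2]/q[:,2:]
def unproj(c,uv,z):
    uv=np.atleast_2d(uv).astype(float);K=np.linalg.inv(c['camera_matrix']);R=np.array(c['R']);t=np.array(c['t'])
    d=np.c_[uv,np.ones(len(uv))]@K.T@R;C=-R.T@t
    return C+d*((z-C[2])/d[:,2])[:,None]
E
python3 - <<'E'
from h import *
o=observe()
for k,v in o.items(): print(k,np.round(v,3))
for n in('top','scene'):
    c=read_camera(n);save(c,n+'0')
    print(n,-np.array(c['R']).T@c['t'])
    for q in ['station','slab_top','trough','caddy','pocket_scraper','pocket_bar','pocket_oblong','pocket_round','pocket_square','scraper','round_block','square_block','oblong_block','bar_block','shard1','reagent_bottle','flask','dish']:
        print(q,[(np.round(r['location'],3).tolist(),round(r['score'],2)) for r in tip_of(q,c)][:7])
print(observe()['time'])
E
```

```text
time 0.0
qpos [-1.322  0.343  1.525 -0.     1.275 -0.146]
qvel [-0.001 -0.     0.001 -0.002 -0.001  0.001]
joint_efforts [ -0.    -43.124 -24.422   0.072   0.056  -0.   ]
tool_pos [ 0.202 -0.484  0.292]
tool_rot [-3.14  -0.     0.395]
contact_force [-0.162 -0.549 -1.307]
torque [0.039 0.023 0.022]
opening 0.092
top [ 0.27040838 -0.16460164  1.37530515]
station [([0.56, -0.16, 0.002], 0.91)]
slab_top [([0.555, -0.157, 0.04], 0.96), ([0.505, -0.229, 0.041], 0.34)]
trough [([0.405, -0.155, 0.01], 0.93)]
caddy [([0.566, 0.17, 0.001], 0.76)]
pocket_scraper [([0.462, 0.165, 0.007], 0.94)]
pocket_bar [([0.517, 0.167, 0.004], 0.81), ([0.646, 0.123, 0.001], 0.18)]
pocket_oblong [([0.562, 0.167, 0.009], 0.71)]
pocket_round [([0.642, 0.122, 0.005], 0.67)]
pocket_square [([0.647, 0.215, 0.007], 0.78), ([0.504, -0.227, 0.038], 0.66)]
scraper [([0.467, 0.166, 0.006], 0.93)]
round_block [([0.56, 0.377, 0.004], 0.58)]
square_block [([0.467, -0.685, 0.005], 0.64), ([0.545, -0.389, 0.0], 0.51), ([0.412, -0.382, 0.001], 0.43)]
oblong_block [([0.415, 0.392, 0.001], 0.81), ([0.565, 0.166, 0.004], 0.29)]

[... 1377 characters left out ...]
.71), ([0.562, -0.163, 0.001], 0.4)]
oblong_block [([0.41, 0.392, 0.001], 0.68), ([0.418, -0.384, -0.0], 0.22)]
bar_block [([0.42, -0.387, -0.002], 0.89), ([0.274, -0.408, -0.003], 0.82), ([0.413, -0.501, 0.001], 0.73), ([0.467, 0.168, 0.005], 0.58)]
shard1 [([0.509, -0.084, 0.037], 0.67), ([0.575, -0.155, 0.042], 0.66), ([0.578, -0.234, 0.04], 0.65), ([0.491, -0.161, 0.04], 0.52), ([0.502, -0.23, 0.039], 0.41), ([0.576, -0.078, 0.04], 0.41)]
reagent_bottle [([0.734, 0.352, 0.002], 0.79), ([0.558, -0.164, 0.041], 0.72)]
flask [([0.727, -0.371, 0.002], 0.97), ([0.508, -0.084, 0.04], 0.36)]
dish [([0.807, -0.047, 0.001], 0.61), ([0.563, 0.372, -0.004], 0.36), ([0.563, 0.168, 0.003], 0.22)]
1.9
```

View pics/top0.png

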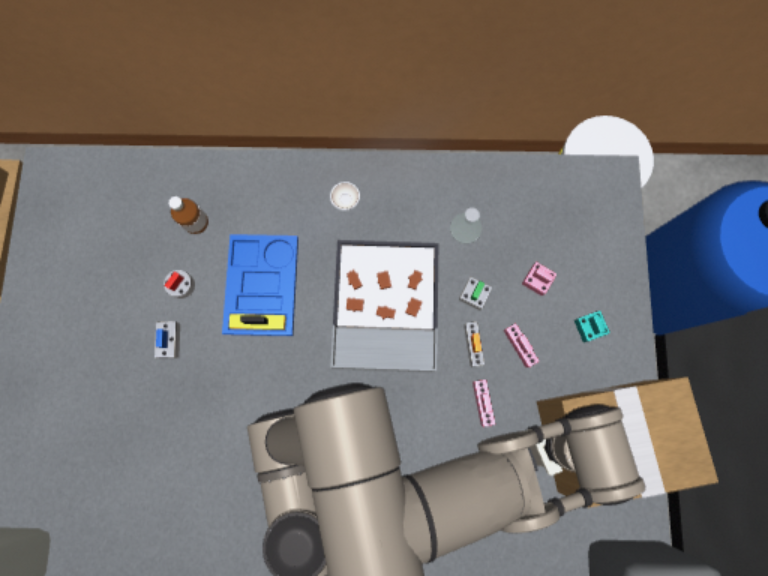

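View pics/scene0.png

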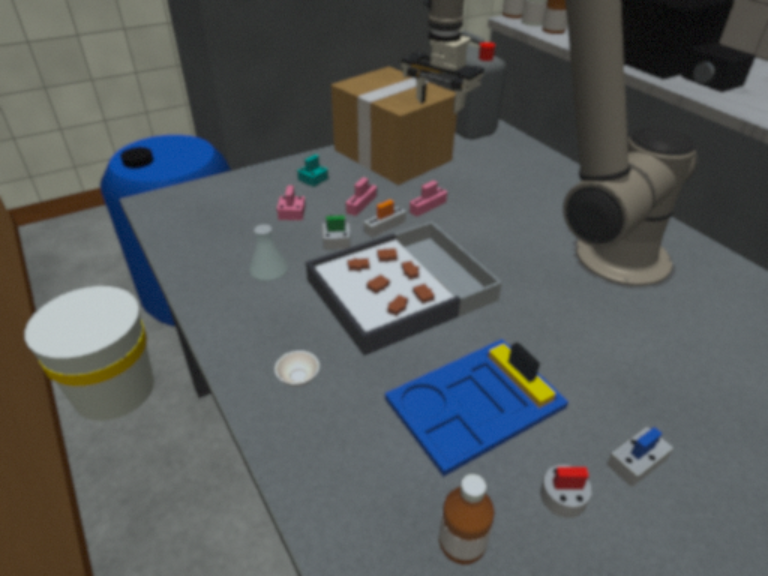

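```bash
python3 - <<'E'
from h import *
c=read_camera('top');np.save('top.npy',c,allow_pickle=True)
s=read_camera('scene');np.save('scene.npy',s,allow_pickle=True)
im=c['img']
cv2.imwrite('pics/t_a.png',cv2.resize(im[145:255,95:300,::-1],None,fx=3.9,fy=3.9,interpolation=cv2.INTER_CUBIC))
cv2.imwrite('pics/t_b.png',cv2.resize(im[165:290,290:420,::-1],None,fx=4.5,fy=4.5,interpolation=cv2.INTER_CUBIC))
h=cv2.cvtColor(im,cv2.COLOR_RGB2HSV)
for n,p in dict(red=(0.56,.376,.07),green=(.545,-.388,.07),blue=(.413,.392,.07),orange=(.413,-.386,.07),bench=(.5,-.3,0),yellow=(.465,.22,.024),cad=(.66,.165,.018),slab=(.62,-.16,.04)).items():
    u,v=np.round(proj(c,p)[0]).astype(int); print(n,u,v,im[v,u],h[v,u])
E
```

```text
red 113 186 [234  61  55] [  1 195 234]
green 318 194 [ 86 195 112] [ 67 143 195]
blue 105 226 [ 65 125 225] [109 181 225]
orange 318 230 [235 186  86] [ 20 162 235]
bench 292 209 [130 133 138] [109  15 138]
yellow 156 214 [236 237  96] [ 30 152 237]
cad 174 166 [ 74 132 228] [109 172 228]
slab 257 176 [237 239 243] [110   6 243]
```

View pics/t_a.png

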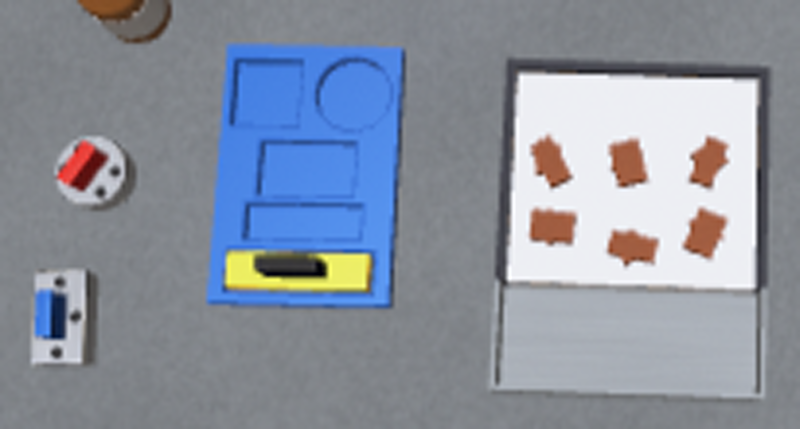

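View pics/t_b.png

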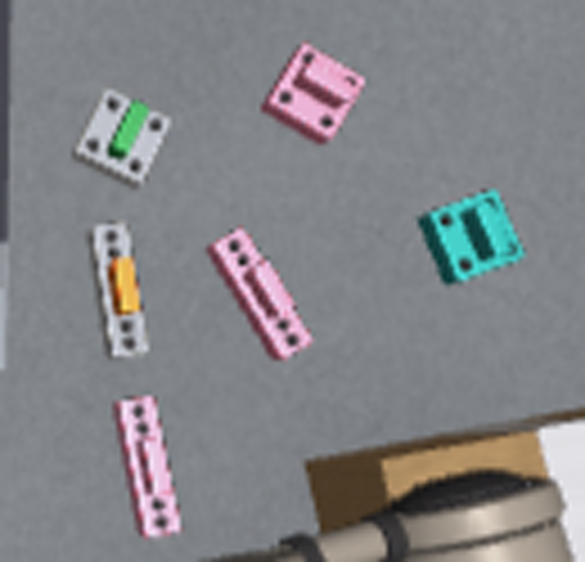

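```bash
cat > fit.py <<'E'
from h import *
from scipy.optimize import minimize
SS=4
def box(lx,ly,z0,z1):
    return np.array([[a*lx/2,b*ly/2,z] for z in(z0,z1) for a in(-1,1) for b in(-1,1)])
def cyl(r,z0,z1):
    a=np.linspace(0,2*np.pi,40,endpoint=False)
    return np.array([[r*np.cos(t),r*np.sin(t),z] for z in(z0,z1) for t in a])
rib=(lambda l,z0,z1:box(.016,l,z0,z1))
M={'round_block':([cyl(.035,0,.034)],rib(.044,.034,.07)),'square_block':([box(.062,.062,0,.034)],rib(.044,.034,.07)),
'oblong_block':([box(.05,.09,0,.034)],rib(.044,.034,.07)),'bar_block':([box(.03,.11,0,.034)],rib(.044,.034,.07)),
'scraper':([box(.036,.14,.0,.024)],rib(.06,.024,.069)),
'caddy':([box(.264,.178,0,.018)],None),'slab':([box(.21,.24,.04,.0401)],None)}
HUE={'round_block':(170,8),'square_block':(55,78),'oblong_block':(100,118),'bar_block':(12,28)}
def ren(c,pts,x,y,yaw,z,win):
    R=np.array([[np.cos(yaw),-np.sin(yaw),0],[np.sin(yaw),np.cos(yaw),0],[0,0,1]])
    uv=proj(c,pts@R.T+[x,y,z]);u0,v0,w,h=win
    hull=cv2.convexHull(((uv-[u0,v0]+.5)*SS-.5).astype(np.float32)).reshape(-1,2)
    m=np.zeros((h*SS,w*SS),np.uint8);cv2.fillConvexPoly(m,np.round(hull*16).astype(np.int32),255,shift=4)
    return cv2.resize(m,(w,h),interpolation=cv2.INTER_AREA)/255.
def masks(c,name,win):
    u0,v0,w,h=win;im=c['img'][v0:v0+h,u0:u0+w];H=cv2.cvtColor(im,cv2.COLOR_RGB2HSV).astype(int)
    if name=='scraper': b=((abs(H[...,0]-30)<7)&(H[...,1]>70)|(H[...,2]<60));return b*1.,None
    if name=='caddy': b=(abs(H[...,0]-109)<10)&(H[...,1]>90)|((abs(H[...,0]-30)<8)&(H[...,1]>70));return b*1.,None
    if name=='slab': b=(H[...,2]>200);return b*1.,None
    lo,hi=HUE[name];r=((H[...,0]>=lo)|(H[...,0]<=hi)) if lo>hi else (H[...,0]>=lo)&(H[...,0]<=hi)
    r=r&(H[...,1]>80);b=(H[...,2]>165)|r
    return b*1.,r*1.
def fit(cams,name,guess,z=0.,pad=None,verbose=False):
    bods,rb=M[name];D=[]
    for c in cams:
        pts=np.vstack(bods+([rb] if rb is not None else []))
        R=max(np.hypot(pts[:,0],pts[:,1]))+.025
        g=np.array([[guess[0]+a*R,guess[1]+b*R,z+h] for a in(-1,1) for b in(-1,1) for h in (0,.07)])
        uv=proj(c,g);lo=np.maximum(np.floor(uv.min(0)),0).astype(int);hi=np.minimum(np.ceil(uv.max(0)),[511,383]).astype(int)
        win=(lo[0],lo[1],hi[0]-lo[0],hi[1]-lo[1]);mb,mr=masks(c,name,win)
        if name not in('caddy','slab'):
            cir=ren(c,cyl(R-.012,0,.06),guess[0],guess[1],0,z,win)
            mb=mb*cir; mr=None if mr is None else mr*cir
        D.append((c,win,mb,mr))
    def cost(p):
        s=0
        for c,win,mb,mr in D:
            sil=np.max([ren(c,b,*p,z,win) for b in bods+([rb] if rb is not None else [])],axis=0)
            s+=abs(sil-mb).sum()/mb.sum()
            if mr is not None: s+=abs(ren(c,rb,*p,z,win)-mr).sum()/mr.sum()
        return s/len(D)
    best=None
    for y0 in ([guess[2]] if len(guess)>2 else np.arange(0,np.pi,np.pi/6)):
        p=np.array([guess[0],guess[1],y0]);sim=np.vstack([p,p+[.006,0,0],p+[0,.006,0],p+[0,0,.15]])
        r=minimize(cost,p,method='Nelder-Mead',options=dict(initial_simplex=sim,xatol=1e-4,fatol=1e-4,maxiter=150))
        if best is None or r.fun<best.fun: best=r
    return best.x,best.fun
E
cat > f0.py <<'E'
from fit import *
t=np.load('top.npy',allow_pickle=True).item();s=np.load('scene.npy',allow_pickle=True).item()
G=dict(round_block=(.56,.376),square_block=(.545,-.388),oblong_block=(.412,.392),bar_block=(.413,-.386),scraper=(.465,.167,0),caddy=(.564,.168,-.05),slab=(.56,-.16,.0))
for n,g in G.items():
    for cs in ([t],[s],[t,s]):
        p,f=fit(cs,n,g,z=.006 if n=='scraper' else 0.); print(n,np.round(p,4),round(np.degrees(p[2]),1),round(f,3))
E
time python3 f0.py
```

```text
round_block [0.5619 0.3746 1.0404] 59.6 0.654
round_block [0.5575 0.3753 1.0296] 59.0 2.35
round_block [0.5606 0.3747 1.0319] 59.1 1.551
square_block [ 0.5518 -0.3922  1.0622] 60.9 0.678
square_block [ 0.5461 -0.3955  1.1069] 63.4 2.522
square_block [ 0.549  -0.3913  1.101 ] 63.1 1.703
oblong_block [0.4163 0.3915 1.675 ] 96.0 0.716
oblong_block [0.4087 0.3916 1.8773] 107.6 3.616
oblong_block [0.4136 0.392  1.7641] 101.1 2.283
bar_block [ 0.4203 -0.3871  1.6873] 96.7 0.92
bar_block [ 0.4042 -0.4091  2.5929] 148.6 3.524
bar_block [ 0.4138 -0.3932 -0.5526] -31.7 3.209
scraper [ 0.4672  0.1673 -0.0194] -1.1 0.226
scraper [ 0.4592  0.1613 -0.0763] -4.4 0.281
scraper [ 0.4663  0.1659 -0.0136] -0.8 0.284
caddy [ 0.5673  0.1646 -0.0067] -0.4 0.06
caddy [ 0.5633  0.1645 -0.0043] -0.2 0.074
caddy [ 0.5657  0.1645 -0.0044] -0.3 0.073
slab [ 0.5612 -0.1621 -0.0142] -0.8 0.228
slab [ 0.5479 -0.1786 -0.0141] -0.8 1.164
slab [ 0.5601 -0.1636 -0.0124] -0.7 0.738
real	0m12.134s
user	0m10.428s
sys	0m0.288s
```

```bash
cat > ov.py <<'E'
from fit import *
def overlay(c,items,fn,crop,fx=4):
    u0,v0,u1,v1=crop;im=cv2.resize(c['img'][v0:v1,u0:u1,::-1],None,fx=fx,fy=fx,interpolation=cv2.INTER_CUBIC)
    for n,(x,y,yaw),z in items:
        R=np.array([[np.cos(yaw),-np.sin(yaw),0],[np.sin(yaw),np.cos(yaw),0],[0,0,1]])
        b,r=M[n]
        for p in b+([r] if r is not None else []):
            uv=(proj(c,p@R.T+[x,y,z])-[u0,v0]+.5)*fx
            cv2.polylines(im,[cv2.convexHull(uv.astype(np.float32)).astype(int)],True,(255,0,255),1)
    cv2.imwrite(fn,im)
E
python3 - <<'E'
from ov import *
t=np.load('top.npy',allow_pickle=True).item();s=np.load('scene.npy',allow_pickle=True).item()
I=[('round_block',(.5619,.3746,1.04),0),('oblong_block',(.4163,.3915,1.675),0),('scraper',(.4672,.1673,-.0194),.006),('caddy',(.5657,.1645,-.0044),0),('slab',(.5612,-.1621,-.0142),0),('square_block',(.5518,-.3922,1.06),0),('bar_block',(.4203,-.3871,1.687),0)]
overlay(t,I,'pics/o1.png',(95,145,350,275),3.1)
overlay(s,I,'pics/o2.png',(190,120,460,360),2.5)
print(t['camera_matrix'],np.round(t['R'],3))
E
```

```text
[[358.12370981   0.         255.41855757]
 [  0.         358.12370981 194.71630675]
 [  0.           0.           1.        ]] [[ 0.019 -1.    -0.002]
 [-0.979 -0.018 -0.201]
 [ 0.201  0.006 -0.98 ]]
```

View pics/o1.png

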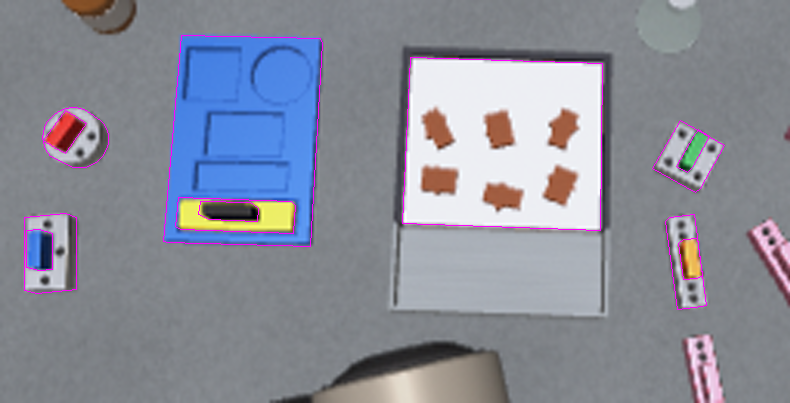

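View pics/o2.png

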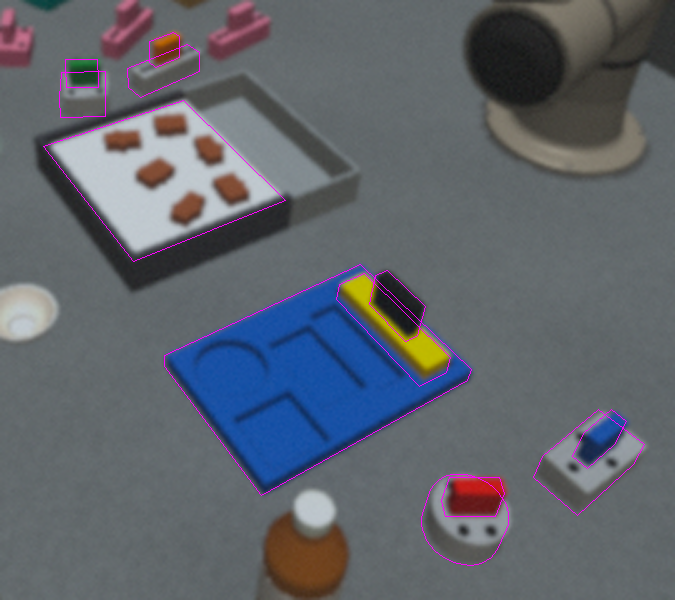

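```bash
cat > pk.py <<'E'
from ov import *
t=np.load('top.npy',allow_pickle=True).item()
cx,cy,yw=.5673,.1646,-.0067
P={'scraper':(-.104,0,.041,.145),'bar':(-.0505,0,.035,.115),'oblong':(.0,0,.055,.095),'square':(.0825,.046,.067,.067),'round':(.0755,-.045,.075,0)}
import sys
fx=8;u0,v0,u1,v1=145,150,205,228
im=cv2.resize(t['img'][v0:v1,u0:u1,::-1],None,fx=fx,fy=fx,interpolation=cv2.INTER_CUBIC)
R=np.array([[np.cos(yw),-np.sin(yw),0],[np.sin(yw),np.cos(yw),0],[0,0,1]])
for n,(x,y,a,b) in P.items():
    for z,col in((.018,(255,255,255)),(.006,(0,0,255))):
        q=(cyl(a/2,z,z)[:40] if n=='round' else box(a,b,z,z)[[0,1,3,2]])+[x,y,0]
        uv=(proj(t,q@R.T+[cx,cy,0])-[u0,v0]+.5)*fx
        cv2.polylines(im,[uv.astype(int)],True,col,1)
    print(n,np.round(R@[x,y,0]+[cx,cy,0],4))
cv2.imwrite('pics/%s.png'%sys.argv[1],im)
E
python3 pk.py pk0
```

```text
scraper [0.4633 0.1653 0.    ]
bar [0.5168 0.1649 0.    ]
oblong [0.5673 0.1646 0.    ]
square [0.6501 0.21   0.    ]
round [0.6425 0.1191 0.    ]
```

View pics/pk0.png

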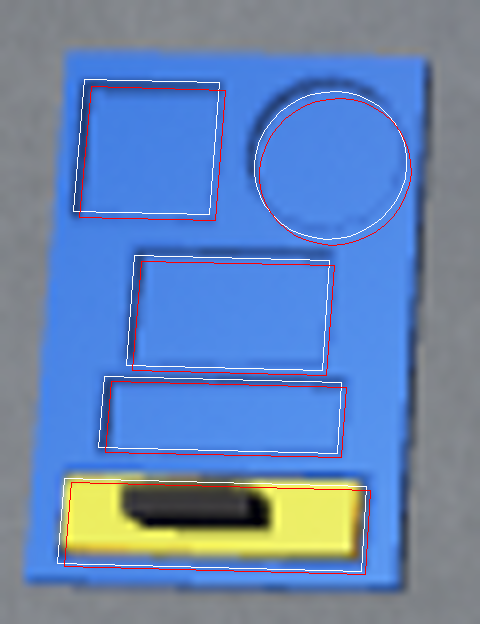

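```bash
cat > plan.py <<'E'
from h import *
from scipy.spatial.transform import Rotation as Ro
def rows(wps,vmax=38,wmax=.115,p0=None,yaw0=None):
    """wps: (x,y,z,yawdeg[,vmax]); TCP"""
    o=observe();p=np.array(o['tool_pos']);r=o['tool_rot']
    yaw=r[2]
    out=[]
    R=Ro.from_euler('xyz',r).as_matrix()
    for w in wps:
        v=w[4] if len(w)>4 else vmax
        d=np.array(w[:3])-p;dy=(np.radians(w[3])-yaw+np.pi)%(2*np.pi)-np.pi
        n=max(1,int(np.ceil(np.linalg.norm(d)*1000/v)),int(np.ceil(abs(dy)/wmax)))
        for i in range(n):
            tgt=Ro.from_euler('xyz',[np.pi,0,yaw+dy/n])
            rv=(Ro.from_matrix(R).inv()*tgt).as_rotvec()
            off=R.T@(d/n)*1000
            out.append((off,rv));R=tgt.as_matrix();yaw+=dy/n
        p=np.array(w[:3])
    import json
    L=[{"offset":[round(float(a),1) for a in o_],"rotation":[round(float(a),3) for a in r_]} for o_,r_ in out]
    for i in range(0,len(L),12): print(json.dumps(L[i:i+12]).replace('-0.0,','0,').replace(' ',''))
    print(len(L))
E
python3 - <<'E'
from plan import *
rows([(.43,-.2,.29,60),(.466,.10,.22,90)])
E
```

```text
[{"offset":[32.0,-17.5,0.2],"rotation":[0.0,0,-0.065]},{"offset":[33.1,-15.4,0.2],"rotation":[0.0,0.0,-0.065]},{"offset":[34.0,-13.2,0.2],"rotation":[0.0,0.0,-0.065]},{"offset":[34.8,-10.9,0.2],"rotation":[0.0,0.0,-0.065]},{"offset":[35.4,-8.7,0.2],"rotation":[0,0.0,-0.065]},{"offset":[35.9,-6.3,0.2],"rotation":[0.0,0.0,-0.065]},{"offset":[36.3,-4.0,0.2],"rotation":[0,0.0,-0.065]},{"offset":[36.4,-1.6,0.2],"rotation":[0,0.0,-0.065]},{"offset":[36.5,0.8,0.2],"rotation":[0,0.0,-0.065]},{"offset":[36.3,3.2,0.2],"rotation":[0.0,0.0,-0.065]},{"offset":[30.9,-13.2,7.8],"rotation":[0,0.0,-0.058]},{"offset":[31.6,-11.4,7.8],"rotation":[0.0,0.0,-0.058]}]
[{"offset":[32.2,-9.5,7.8],"rotation":[0.0,0.0,-0.058]},{"offset":[32.7,-7.6,7.8],"rotation":[0.0,0.0,-0.058]},{"offset":[33.1,-5.7,7.8],"rotation":[0.0,0.0,-0.058]},{"offset":[33.4,-3.8,7.8],"rotation":[0,0.0,-0.058]},{"offset":[33.5,-1.8,7.8],"rotation":[0.0,0.0,-0.058]},{"offset":[33.6,0.1,7.8],"rotation":[0.0,0.0,-0.058]},{"offset":[33.5,2.1,7.8],"rotation":[0.0,0.0,-0.058]}]
19
```

Emit:
{"op": "apply_moves", "data": {"motion": [{"offset":[32,-17.5,0],"rotation":[0,0,-0.065]},{"offset":[33,-15.5,0],"rotation":[0,0,-0.065]},{"offset":[34,-13,0],"rotation":[0,0,-0.065]},{"offset":[35,-11,0],"rotation":[0,0,-0.065]},{"offset":[35.5,-8.5,0],"rotation":[0,0,-0.065]},{"offset":[36,-6.5,0],"rotation":[0,0,-0.065]},{"offset":[36.5,-4,0],"rotation":[0,0,-0.065]},{"offset":[36.5,-1.5,0],"rotation":[0,0,-0.065]},{"offset":[36.5,1,0],"rotation":[0,0,-0.065]},{"offset":[36.5,3,0],"rotation":[0,0,-0.065]},{"offset":[31,-13,8],"rotation":[0,0,-0.058]},{"offset":[31.5,-11.5,8],"rotation":[0,0,-0.058]}], "grip": 0}}

```text
time: 3.0
tool_pos: [0.4445, -0.1227, 0.2763]
tool_rot: [3.132, 0.004, 1.184]
contact_force: [-0.2, -0.1, -0.4]
opening: 0.0919
```

Emit:
{"op": "apply_moves", "data": {"motion": [{"offset":[32,-9.5,8],"rotation":[0,0,-0.058]},{"offset":[32.5,-7.5,8],"rotation":[0,0,-0.058]},{"offset":[33,-5.5,8],"rotation":[0,0,-0.058]},{"offset":[33.5,-4,8],"rotation":[0,0,-0.058]},{"offset":[33.5,-2,8],"rotation":[0,0,-0.058]},{"offset":[33.5,0,8],"rotation":[0,0,-0.058]},{"offset":[33.5,2,8],"rotation":[0,0,-0.058]}]}}

```text
time: 3.58
tool_pos: [0.4664, 0.1225, 0.2175]
tool_rot: [3.13, 0.008, 1.611]
contact_force: [0.3, -0.3, -0.2]
opening: 0.0917
```

```bash
python3 - <<'E'
from plan import *
o=observe();print(o['time'],np.round(o['tool_pos'],4),np.degrees(o['tool_rot']),np.round(o['contact_force'],2))
rows([(.4665,.166,.22,89.3),(.4665,.166,.135,89.3,30)])
E
```

```text
3.5833 [0.4664 0.1225 0.2175] [179.32029418   0.48388671  92.29513316] [ 0.28 -0.31 -0.24]
[{"offset":[21.7,0.9,-1.4],"rotation":[0.012,0.008,0.026]},{"offset":[21.8,0.4,-1.3],"rotation":[0.0,0,0.026]},{"offset":[0.0,0,28.3],"rotation":[0.0,0.0,0.0]},{"offset":[0.0,0,28.3],"rotation":[0.0,0.0,0.0]},{"offset":[0.0,0,28.3],"rotation":[0.0,0.0,0.0]}]
5
```

Emit:
{"op": "apply_moves", "data": {"motion": [{"offset":[21.5,1,-1.5],"rotation":[0.012,0.008,0.026]},{"offset":[22,0.5,-1],"rotation":[0,0,0.026]},{"offset":[0,0,28],"rotation":[0,0,0]},{"offset":[0,0,28],"rotation":[0,0,0]},{"offset":[0,0,28],"rotation":[0,0,0]},{"offset":[0,0,0],"rotation":[0,0,0]}]}}

```text
time: 4.08
tool_pos: [0.4667, 0.1772, 0.1333]
tool_rot: [3.137, -0.003, 1.571]
contact_force: [-1.2, -0.4, 0.3]
opening: 0.0915
```

```bash
python3 - <<'E'
from plan import *
o=observe();print(o['time'],np.round(o['tool_pos'],4),np.degrees(o['tool_rot']),np.round(o['contact_force'],2))
t=read_camera('top');s=read_camera('scene')
p=np.array(o['tool_pos']);R=Ro.from_euler('xyz',o['tool_rot']).as_matrix()
for c,n,cr in((t,'g1t',(100,120,260,260)),(s,'g1s',(220,140,420,340))):
    fx=4;im=cv2.resize(c['img'][cr[1]:cr[3],cr[0]:cr[2],::-1],None,fx=fx if n=='g1t' else 3,fy=fx if n=='g1t' else 3,interpolation=cv2.INTER_CUBIC)
    fx=fx if n=='g1t' else 3
    for sgn in(-1,1):
      for y in(.046,.065):
        for z in(0,.066):
          for x in(-.0095,.0095):
            uv=(proj(c,p+R@[x,sgn*y,z])[0]-cr[:2]+.5)*fx
            cv2.circle(im,tuple(uv.astype(int)),2,(255,0,255),-1)
    cv2.imwrite(f'pics/{n}.png',im)
E
```

```text
4.0833 [0.4667 0.1772 0.1333] [ 1.79761019e+02 -1.66484261e-01  8.99940755e+01] [-1.22 -0.39  0.34]
```

View pics/g1t.png

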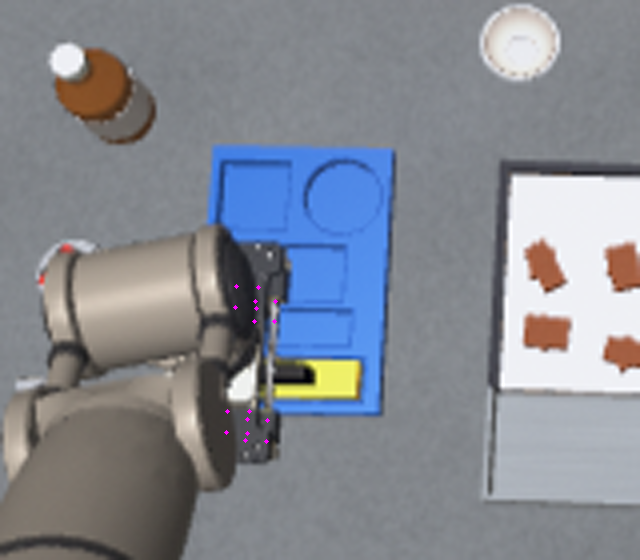

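View pics/g1s.png

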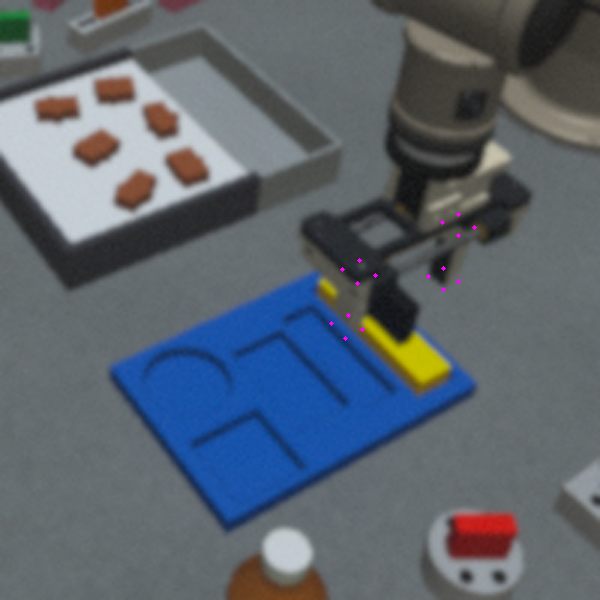

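Emit:
{"op": "apply_moves", "data": {"motion": [{"offset":[-10,0.5,16],"rotation":[0.004,-0.003,0.008]},{"offset":[0,0,17],"rotation":[0,0,0]},{"offset":[0,0,0],"rotation":[0,0,0]}]}}

```text
time: 4.43
tool_pos: [0.4737, 0.1675, 0.1096]
tool_rot: [3.125, -0.003, 1.561]
contact_force: [-0.6, 0.2, -0.0]
opening: 0.0917
```

Emit:
{"op": "apply_moves", "data": {"motion": [{"offset":[0,0,0],"rotation":[0,0,0]},{"offset":[0,0,0],"rotation":[0,0,0]},{"offset":[0,0,0],"rotation":[0,0,0]},{"offset":[0,0,0],"rotation":[0,0,0]},{"offset":[0,0,0],"rotation":[0,0,0]},{"offset":[0,0,0],"rotation":[0,0,0]}], "grip": 1, "grip_force": 50}}

```text
time: 4.93
tool_pos: [0.4776, 0.1679, 0.1175]
tool_rot: [3.113, -0.006, 1.561]
contact_force: [-0.8, 0.1, 0.5]
opening: 0.0563
```

Emit:
{"op": "apply_moves", "data": {"motion": [{"offset":[0,-6,10],"rotation":[0.028,-0.006,0]},{"offset":[0,-5,10],"rotation":[0,0,0]},{"offset":[0,0,0],"rotation":[0,0,0]},{"offset":[0,0,0],"rotation":[0,0,0]}], "grip": 0}}

```text
time: 5.27
tool_pos: [0.466, 0.1683, 0.0963]
tool_rot: [-3.138, 0.001, 1.561]
contact_force: [0.5, 0.5, 0.0]
opening: 0.0785
```

Emit:
{"op": "apply_moves", "data": {"motion": [{"offset":[0,0,0],"rotation":[0,0,0]}]}}

```text
time: 5.35
tool_pos: [0.4657, 0.1683, 0.0959]
tool_rot: [-3.137, 0.001, 1.561]
contact_force: [-0.2, -0.3, 0.5]
opening: 0.0853
```

Emit:
{"op": "apply_moves", "data": {"motion": [{"offset":[0,0,0],"rotation":[0,0,0]}]}}

```text
time: 5.43
tool_pos: [0.4658, 0.1683, 0.0959]
tool_rot: [-3.136, 0.002, 1.561]
contact_force: [0.3, 0.6, 0.5]
opening: 0.0901
```

```bash
python3 - <<'E'
from h import *
o=observe()
for k,v in o.items(): print(k,np.round(v,4))
E
```

```text
time 5.4333
qpos [ 1.9210e-01  5.4580e-01  1.8353e+00 -7.0000e-04  7.6580e-01  2.0240e-01]
qvel [ 0.0007  0.0041 -0.004   0.0018  0.0096  0.0001]
joint_efforts [ 3.15000e-02 -4.46356e+01 -1.57449e+01  5.93000e-02  5.56000e-02
 -3.00000e-04]
tool_pos [0.4658 0.1683 0.0959]
tool_rot [-3.1365e+00  1.5000e-03  1.5610e+00]
contact_force [0.3397 0.5819 0.4584]
torque [-0.0267 -0.0549  0.0081]
opening 0.0901
```

Emit:
{"op": "apply_moves", "data": {"motion": [{"offset":[0,1.2,-4],"rotation":[-0.005,0,0]},{"offset":[0,0,0],"rotation":[0,0,0]},{"offset":[0,0,0],"rotation":[0,0,0]}]}}

```text
time: 5.68
tool_pos: [0.4677, 0.1684, 0.1008]
tool_rot: [3.141, 0.001, 1.561]
contact_force: [0.5, 1.1, 0.2]
opening: 0.0918
```

Emit:
{"op": "apply_moves", "data": {"motion": [{"offset":[0,0,0],"rotation":[0,0,0]},{"offset":[0,0,0],"rotation":[0,0,0]},{"offset":[0,0,0],"rotation":[0,0,0]},{"offset":[0,0,0],"rotation":[0,0,0]},{"offset":[0,0,0],"rotation":[0,0,0]},{"offset":[0,0,0],"rotation":[0,0,0]},{"offset":[0,0,0],"rotation":[0,0,0]},{"offset":[0,0,0],"rotation":[0,0,0]},{"offset":[0,0,0],"rotation":[0,0,0]},{"offset":[0,0,0],"rotation":[0,0,0]},{"offset":[0,0,0],"rotation":[0,0,0]},{"offset":[0,0,0],"rotation":[0,0,0]}], "grip": 1, "grip_force": 50}}

```text
time: 6.68
tool_pos: [0.4677, 0.1684, 0.1012]
tool_rot: [3.14, 0.001, 1.561]
contact_force: [-3.1, -1.1, 2.2]
opening: 0.0164
```

Emit:
{"op": "apply_moves", "data": {"motion": [{"offset":[0,0,-10],"rotation":[0,0,0]},{"offset":[0,0,-20],"rotation":[0,0,0]},{"offset":[0,0,-25],"rotation":[0,0,0]},{"offset":[0,0,-25],"rotation":[0,0,0]},{"offset":[0,0,-15],"rotation":[0,0,0]},{"offset":[0,0,-5],"rotation":[0,0,0]},{"offset":[0,0,0],"rotation":[0,0,0]}]}}

```text
time: 7.27
tool_pos: [0.4659, 0.1682, 0.2063]
tool_rot: [-3.137, 0.003, 1.561]
contact_force: [0.4, -0.1, -2.1]
opening: 0.0157
```

```bash
python3 - <<'E'
from plan import *
rows([(.642,-.117,.21,89.2,30)])
t=read_camera('top');save(t,'lift')
E
```

```text
[{"offset":[-23.6,14.9,-0.3],"rotation":[-0.004,0.003,0.0]},{"offset":[-23.6,14.9,-0.3],"rotation":[0,0,0.0]},{"offset":[-23.6,14.9,-0.3],"rotation":[0.0,0,0.0]},{"offset":[-23.6,14.9,-0.3],"rotation":[0,0,0.0]},{"offset":[-23.6,14.9,-0.3],"rotation":[0.0,0,0.0]},{"offset":[-23.6,14.9,-0.3],"rotation":[0,0,0.0]},{"offset":[-23.6,15.0,-0.3],"rotation":[0.0,0,0.0]},{"offset":[-23.6,15.0,-0.3],"rotation":[0.0,0,0.0]},{"offset":[-23.6,15.0,-0.3],"rotation":[0.0,0,0.0]},{"offset":[-23.6,15.0,-0.3],"rotation":[0.0,0,0.0]},{"offset":[-23.6,15.0,-0.3],"rotation":[0.0,0,0.0]},{"offset":[-23.6,15.0,-0.3],"rotation":[0.0,0,0.0]}]
12
```

View pics/lift.png

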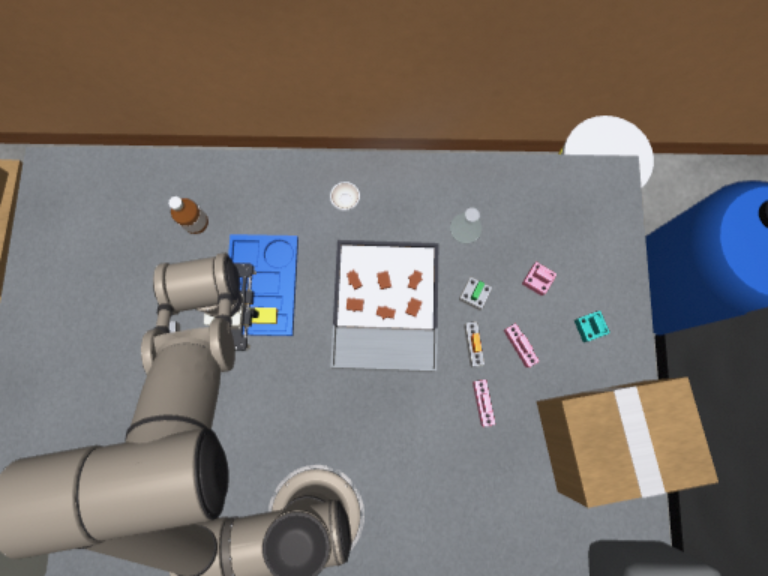

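Emit:
{"op": "apply_moves", "data": {"motion": [{"offset":[-12,8,0],"rotation":[-0.004,0.003,0]},{"offset":[-24,15,0],"rotation":[0,0,0]},{"offset":[-24,15,0],"rotation":[0,0,0]},{"offset":[-24,15,0],"rotation":[0,0,0]},{"offset":[-24,15,0],"rotation":[0,0,0]},{"offset":[-24,15,0],"rotation":[0,0,0]},{"offset":[-24,15,0],"rotation":[0,0,0]},{"offset":[-24,15,0],"rotation":[0,0,0]},{"offset":[-24,15,0],"rotation":[0,0,0]},{"offset":[-24,15,0],"rotation":[0,0,0]},{"offset":[-24,15,0],"rotation":[0,0,0]},{"offset":[-15,10,0],"rotation":[0,0,0]}]}}

```text
time: 8.32
tool_pos: [0.6292, -0.1087, 0.1841]
tool_rot: [-3.11, -0.005, 1.568]
contact_force: [-0.5, -0.4, -1.7]
opening: 0.0159
```

Emit:
{"op": "apply_moves", "data": {"motion": [{"offset":[-5,3,0],"rotation":[0,0,0]},{"offset":[0,0,0],"rotation":[0,0,0]},{"offset":[0,0,0],"rotation":[0,0,0]}]}}

```text
time: 8.57
tool_pos: [0.6317, -0.1172, 0.178]
tool_rot: [-3.102, -0.007, 1.563]
contact_force: [-0.5, -0.8, -2.4]
opening: 0.0156
```

```bash
python3 - <<'E'
from plan import *
o=observe();print(o['time'],np.round(o['tool_pos'],4),np.degrees(o['tool_rot']),np.round(o['contact_force'],2))
rows([(.642,-.117,.16,89.2,20)])
t=read_camera('top');save(t,'over')
E
```

```text
8.5667 [ 0.6317 -0.1172  0.178 ] [-177.75978232   -0.38878366   89.54333647] [-0.51 -0.78 -2.37]
[{"offset":[0.1,5.5,8.8],"rotation":[-0.039,-0.007,0.003]},{"offset":[0.2,5.2,9.0],"rotation":[0.0,0,0.003]}]
2
```

View pics/over.png

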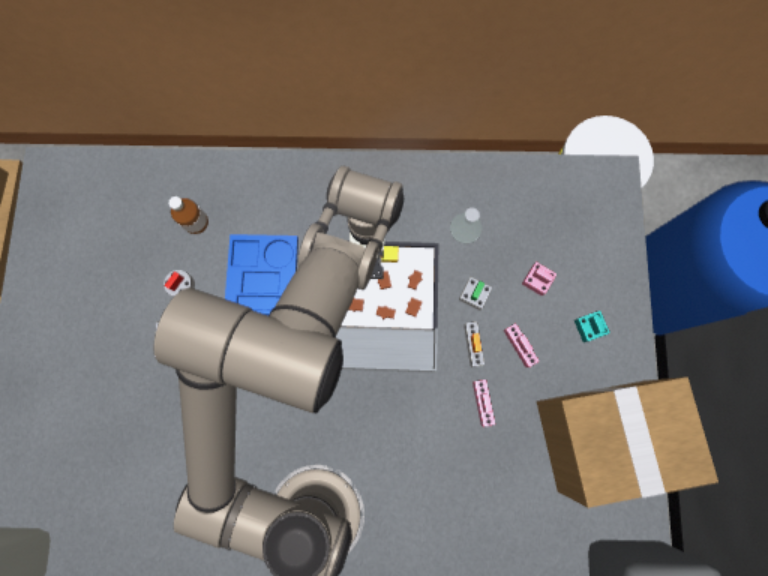

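Emit:
{"op": "apply_moves", "data": {"motion": [{"offset":[0,5.5,8],"rotation":[-0.039,-0.007,0.003]},{"offset":[0,5,8],"rotation":[0,0,0.003]},{"offset":[0,0,8],"rotation":[0,0,0]},{"offset":[0,0,0],"rotation":[0,0,0]},{"offset":[0,0,0],"rotation":[0,0,0]}]}}

```text
time: 9.03
tool_pos: [0.6398, -0.1113, 0.1519]
tool_rot: [-3.137, -0.002, 1.562]
contact_force: [0.8, -0.2, -2.4]
opening: 0.0159
```

Emit:
{"op": "apply_moves", "data": {"motion": [{"offset":[-6.5,1,4],"rotation":[-0.004,0,-0.004]},{"offset":[0,0,4],"rotation":[0,0,0]},{"offset":[0,0,0],"rotation":[0,0,0]},{"offset":[0,0,0],"rotation":[0,0,0]}]}}

```text
time: 9.37
tool_pos: [0.6408, -0.1178, 0.1437]
tool_rot: [-3.14, -0.002, 1.568]
contact_force: [0.1, -0.0, -1.9]
opening: 0.0159
```

Emit:
{"op": "apply_moves", "data": {"motion": [{"offset":[0,1,5],"rotation":[0,0,0.011]},{"offset":[0,0,1],"rotation":[0,0,0]},{"offset":[0,0,0],"rotation":[0,0,0]}]}}

```text
time: 9.62
tool_pos: [0.642, -0.1181, 0.1376]
tool_rot: [-3.141, -0.002, 1.555]
contact_force: [0.2, 0.4, -3.0]
opening: 0.0158
```

Emit:
{"op": "apply_moves", "data": {"motion": [{"offset":[0,0,1.5],"rotation":[0,0,0]},{"offset":[0,0,0],"rotation":[0,0,0]}]}}

```text
time: 9.78
tool_pos: [0.642, -0.1182, 0.1359]
tool_rot: [-3.141, -0.002, 1.555]
contact_force: [0.3, -0.4, -2.3]
opening: 0.0158
```

Emit:
{"op": "apply_moves", "data": {"motion": [{"offset":[0,-8,0],"rotation":[0,0,0]},{"offset":[0,-12,0],"rotation":[0,0,0]},{"offset":[0,-12,0],"rotation":[0,0,0]}]}}

```text
time: 10.03
tool_pos: [0.6112, -0.1177, 0.1358]
tool_rot: [3.139, -0.001, 1.556]
contact_force: [-0.2, 0.6, -2.2]
opening: 0.0155
```

Stable. Continue.

Emit:
{"op": "apply_moves", "data": {"motion": [{"offset":[0,-14,0],"rotation":[0.002,0,0]},{"offset":[0,-14,0],"rotation":[0,0,0]},{"offset":[0,-14,0],"rotation":[0,0,0]},{"offset":[0,-14,0],"rotation":[0,0,0]}]}}

```text
time: 10.37
tool_pos: [0.5539, -0.1168, 0.1365]
tool_rot: [3.138, -0.0, 1.556]
contact_force: [0.4, -0.0, -2.6]
opening: 0.0156
```

Emit:
{"op": "apply_moves", "data": {"motion": [{"offset":[0,-14,0],"rotation":[0.002,0,0]},{"offset":[0,-14,0],"rotation":[0,0,0]},{"offset":[0,-14,0],"rotation":[0,0,0]}]}}

```text
time: 10.62
tool_pos: [0.5107, -0.1162, 0.1374]
tool_rot: [3.137, 0.001, 1.557]
contact_force: [0.0, -0.1, -1.6]
opening: 0.0157
```

Emit:
{"op": "apply_moves", "data": {"motion": [{"offset":[0,-14,1],"rotation":[0.004,0,0]},{"offset":[0,-14,0.5],"rotation":[0,0,0]},{"offset":[0,-14,0],"rotation":[0,0,0]},{"offset":[0,-10,0],"rotation":[0,0,0]},{"offset":[0,-4,0],"rotation":[0,0,0]},{"offset":[0,0,0],"rotation":[0,0,0]}]}}

```text
time: 11.12
tool_pos: [0.4508, -0.1152, 0.1378]
tool_rot: [3.137, 0.002, 1.556]
contact_force: [0.8, 0.4, -3.0]
opening: 0.0159
```

```bash
python3 - <<'E'
from plan import *
t=read_camera('top');s=read_camera('scene')
a=cv2.resize(t['img'][140:260,210:310,::-1],None,fx=4,fy=4,interpolation=cv2.INTER_CUBIC)
b=cv2.resize(s['img'][120:250,180:360,::-1],None,fx=2.2,fy=480/130)
cv2.imwrite('pics/st1.png',np.hstack([a,b[:480]]))
E
```

```text
(no output)
```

View pics/st1.png

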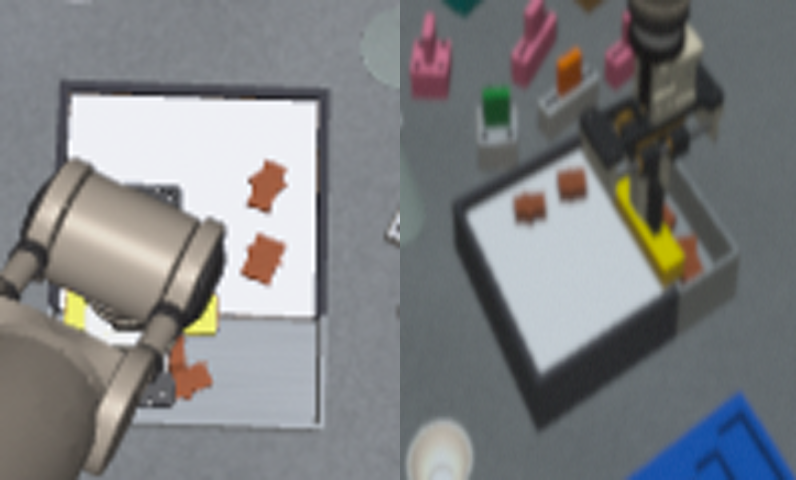

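Emit:
{"op": "apply_moves", "data": {"motion": [{"offset":[0,5,-18],"rotation":[0.004,0,0]},{"offset":[0,15,-18],"rotation":[0,0,0]},{"offset":[-12,20,-4],"rotation":[0,0,0]},{"offset":[-12,25,0],"rotation":[0,0,0]},{"offset":[-12,25,0],"rotation":[0,0,0]},{"offset":[-12,25,0],"rotation":[0,0,0]},{"offset":[-12,25,0],"rotation":[0,0,0]},{"offset":[-12,20,0],"rotation":[0,0,0]},{"offset":[-12,14,0],"rotation":[0,0,0]},{"offset":[-6,8,0],"rotation":[0,0,0]},{"offset":[-3,4,0],"rotation":[0,0,0]},{"offset":[0,0,0],"rotation":[0,0,0]}]}}

```text
time: 12.22
tool_pos: [0.652, -0.2138, 0.178]
tool_rot: [3.136, 0.003, 1.56]
contact_force: [-0.4, 0.6, -2.3]
opening: 0.0158
```

Emit:
{"op": "apply_moves", "data": {"motion": [{"offset":[4,-7,8],"rotation":[0.005,0.003,0.004]},{"offset":[1,-4,12],"rotation":[0,0,0]},{"offset":[0,0,10],"rotation":[0,0,0]},{"offset":[0,0,4],"rotation":[0,0,0]},{"offset":[0,0,0],"rotation":[0,0,0]}]}}

```text
time: 12.63
tool_pos: [0.6405, -0.2068, 0.1419]
tool_rot: [-3.141, -0.001, 1.557]
contact_force: [0.6, -0.4, -2.7]
opening: 0.0159
```

Emit:
{"op": "apply_moves", "data": {"motion": [{"offset":[0,0,4],"rotation":[0,0,0]},{"offset":[0,0,1.5],"rotation":[0,0,0]},{"offset":[0,0,0],"rotation":[0,0,0]}]}}

```text
time: 12.88
tool_pos: [0.6409, -0.2064, 0.1366]
tool_rot: [3.141, -0.0, 1.557]
contact_force: [0.1, 0.1, -2.7]
opening: 0.0159
```

Emit:
{"op": "apply_moves", "data": {"motion": [{"offset":[0,-8,0],"rotation":[0,0,0]},{"offset":[0,-12,0],"rotation":[0,0,0]},{"offset":[0,-12,0],"rotation":[0,0,0]}]}}

```text
time: 13.13
tool_pos: [0.6107, -0.2061, 0.1375]
tool_rot: [3.137, 0.001, 1.558]
contact_force: [0.5, -0.8, -2.2]
opening: 0.0155
```

Emit:
{"op": "apply_moves", "data": {"motion": [{"offset":[0,-14,1.5],"rotation":[0.004,0,0]},{"offset":[0,-14,0],"rotation":[0,0,0]},{"offset":[0,-14,0],"rotation":[0,0,0]},{"offset":[0,-14,0.5],"rotation":[0,0,0]}]}}

```text
time: 13.47
tool_pos: [0.5543, -0.206, 0.1377]
tool_rot: [3.135, 0.004, 1.559]
contact_force: [-0.2, -0.1, -2.8]
opening: 0.0158
```

Emit:
{"op": "apply_moves", "data": {"motion": [{"offset":[0,-14,0.5],"rotation":[0.004,0,0]},{"offset":[0,-14,0],"rotation":[0,0,0]},{"offset":[0,-14,0],"rotation":[0,0,0]}]}}

```text
time: 13.72
tool_pos: [0.5115, -0.206, 0.139]
tool_rot: [3.135, 0.006, 1.559]
contact_force: [0.1, 0.3, -1.9]
opening: 0.0153
```

Emit:
{"op": "apply_moves", "data": {"motion": [{"offset":[0,-14,1],"rotation":[0.004,0,0]},{"offset":[0,-14,0.5],"rotation":[0,0,0]},{"offset":[0,-14,0],"rotation":[0,0,0]},{"offset":[0,-10,0],"rotation":[0,0,0]},{"offset":[0,-4,0],"rotation":[0,0,0]},{"offset":[0,0,0],"rotation":[0,0,0]}]}}

```text
time: 14.22
tool_pos: [0.4529, -0.2064, 0.1412]
tool_rot: [3.132, 0.01, 1.558]
contact_force: [-0.0, 0.1, -2.7]
opening: 0.0158
```

Emit:
{"op": "apply_moves", "data": {"motion": [{"offset":[0,0,-18],"rotation":[0,0,0]},{"offset":[12,10,-25],"rotation":[0,0,0]},{"offset":[30,0,-20],"rotation":[0,0,0]},{"offset":[36,0,-10],"rotation":[0,0,0]},{"offset":[36,0,-5],"rotation":[0,0,0]},{"offset":[36,0,0],"rotation":[0,0,0]},{"offset":[36,0,0],"rotation":[0,0,0]},{"offset":[36,0,0],"rotation":[0,0,0]},{"offset":[30,0,0],"rotation":[0,0,0]},{"offset":[30,0,0],"rotation":[0,0,0]},{"offset":[20,0,0],"rotation":[0,0,0]},{"offset":[10,0,0],"rotation":[0,0,0]}]}}

```text
time: 15.22
tool_pos: [0.4783, 0.118, 0.2264]
tool_rot: [3.108, 0.012, 1.55]
contact_force: [-0.0, -0.3, -2.5]
opening: 0.0159
```

```bash
python3 - <<'E'
from plan import *
t=read_camera('top');s=read_camera('scene')
a=cv2.resize(t['img'][140:260,210:310,::-1],None,fx=4,fy=4,interpolation=cv2.INTER_CUBIC)
b=cv2.resize(s['img'][120:280,180:360,::-1],None,fx=2.2,fy=480/160)
cv2.imwrite('pics/st2.png',np.hstack([a,b[:480]]))
np.save('top2.npy',t,allow_pickle=True)
E
```

```text
(no output)
```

View pics/st2.png

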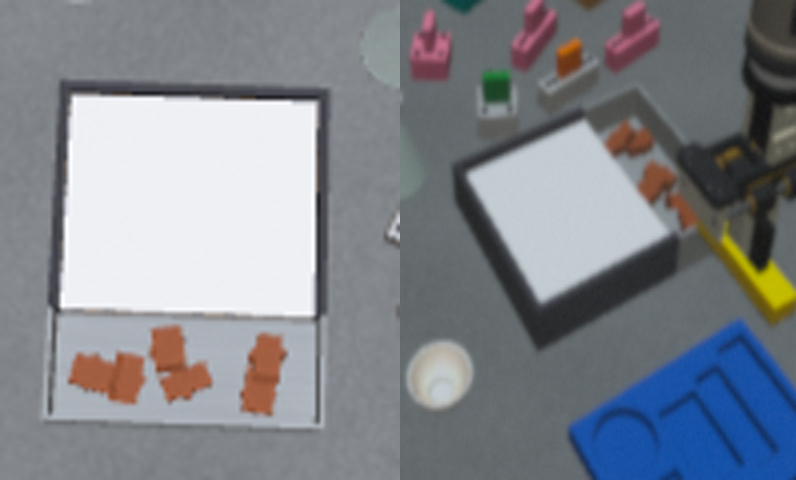

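Emit:
{"op": "apply_moves", "data": {"motion": [{"offset":[8,0,0],"rotation":[0.033,0.01,0]},{"offset":[0,0,0],"rotation":[0,0,0]},{"offset":[0,0,0],"rotation":[0,0,0]}]}}

```text
time: 15.57
tool_pos: [0.4796, 0.1251, 0.2268]
tool_rot: [3.14, 0.003, 1.553]
contact_force: [-0.3, -0.3, -2.5]
opening: 0.0159
```

```bash
python3 - <<'E'
from plan import *
o=observe();print(o['time'],np.round(o['tool_pos'],4),np.round(o['tool_rot'],3),np.round(o['contact_force'],2))
rows([(.467,.1684,.16,89.45,15)])
E
```

```text
15.5667 [0.4796 0.1251 0.2268] [3.140e+00 3.000e-03 1.553e+00] [-0.34 -0.29 -2.48]
[{"offset":[7.2,-2.3,11.1],"rotation":[0.002,0.003,-0.001]},{"offset":[7.2,-2.2,11.1],"rotation":[0,0.0,-0.001]},{"offset":[7.2,-2.2,11.1],"rotation":[0,0.0,-0.001]},{"offset":[7.2,-2.2,11.1],"rotation":[0,0.0,-0.001]},{"offset":[7.2,-2.2,11.1],"rotation":[0,0.0,-0.001]},{"offset":[7.2,-2.2,11.1],"rotation":[0.0,0.0,-0.001]}]
6
```

Emit:
{"op": "apply_moves", "data": {"motion": [{"offset":[7,-2,11],"rotation":[0.002,0.003,-0.001]},{"offset":[7,-2,11],"rotation":[0,0,-0.002]},{"offset":[7,-2,11],"rotation":[0,0,-0.002]},{"offset":[7,-2,11],"rotation":[0,0,-0.002]},{"offset":[7,-2,11],"rotation":[0,0,-0.001]},{"offset":[7,-2,11],"rotation":[0,0,0]},{"offset":[0,0,0],"rotation":[0,0,0]},{"offset":[0,0,0],"rotation":[0,0,0]}]}}

```text
time: 16.23
tool_pos: [0.472, 0.161, 0.16]
tool_rot: [3.13, 0.003, 1.553]
contact_force: [-0.0, -0.5, -1.8]
opening: 0.0158
```

Emit:
{"op": "apply_moves", "data": {"motion": [{"offset":[7.5,-5,12],"rotation":[0.011,0.003,-0.008]},{"offset":[0,0,12],"rotation":[0,0,0]},{"offset":[0,0,0],"rotation":[0,0,0]},{"offset":[0,0,0],"rotation":[0,0,0]}]}}

```text
time: 16.57
tool_pos: [0.4684, 0.1675, 0.1362]
tool_rot: [3.138, -0.001, 1.56]
contact_force: [-0.5, 1.4, -1.7]
opening: 0.0158
```

Emit:
{"op": "apply_moves", "data": {"motion": [{"offset":[0.8,-1.4,9],"rotation":[0.003,0,0]},{"offset":[0,0,7],"rotation":[0,0,0]},{"offset":[0,0,0],"rotation":[0,0,0]},{"offset":[0,0,0],"rotation":[0,0,0]}]}}

```text
time: 16.9
tool_pos: [0.4676, 0.1682, 0.1197]
tool_rot: [3.139, -0.001, 1.56]
contact_force: [-0.1, -0.1, -1.9]
opening: 0.0159
```

Emit:
{"op": "apply_moves", "data": {"motion": [{"offset":[0,0,5],"rotation":[0.003,0,0]},{"offset":[0,0,3],"rotation":[0,0,0]},{"offset":[0,0,0],"rotation":[0,0,0]}]}}

```text
time: 17.15
tool_pos: [0.4681, 0.1684, 0.1132]
tool_rot: [3.141, -0.001, 1.56]
contact_force: [-0.3, -0.7, -1.3]
opening: 0.0155
```

Emit:
{"op": "apply_moves", "data": {"motion": [{"offset":[0,-0.7,4],"rotation":[0,0,0]},{"offset":[0,0,2],"rotation":[0,0,0]}]}}

```text
time: 17.32
tool_pos: [0.4681, 0.1685, 0.1129]
tool_rot: [3.137, -0.002, 1.561]
contact_force: [-5.7, -0.6, 9.5]
opening: 0.0161
```

Emit:
{"op": "apply_moves", "data": {"motion": [{"offset":[0,0,3],"rotation":[0,0,0]},{"offset":[0,0,1.5],"rotation":[0,0,0]}]}}

```text
time: 17.48
tool_pos: [0.468, 0.1685, 0.1129]
tool_rot: [3.134, -0.002, 1.561]
contact_force: [-1.4, -0.8, 1.7]
opening: 0.0158
```

Emit:
{"op": "apply_moves", "data": {"motion": [{"offset":[0,0,1.5],"rotation":[0,0,0]},{"offset":[0,0,0.5],"rotation":[0,0,0]}]}}

```text
time: 17.65
tool_pos: [0.468, 0.1686, 0.113]
tool_rot: [3.131, -0.002, 1.562]
contact_force: [-0.5, -0.0, -1.6]
opening: 0.0162
```

Emit:
{"op": "apply_moves", "data": {"motion": [{"offset":[0,0,-4],"rotation":[0.01,0.002,0]},{"offset":[0,0,0],"rotation":[0,0,0]}]}}

```text
time: 17.82
tool_pos: [0.4681, 0.1687, 0.1173]
tool_rot: [3.142, -0.004, 1.562]
contact_force: [0.3, -0.5, -3.6]
opening: 0.0156
```

```bash
python3 - <<'E'
from plan import *
o=observe();print(o['time'],np.round(o['tool_pos'],4),np.round(o['tool_rot'],3),np.round(o['contact_force'],2))
t=read_camera('top');s=read_camera('scene')
np.save('s3.npy',s,allow_pickle=True)
cv2.imwrite('pics/sl_t.png',cv2.resize(t['img'][150:240,120:220,::-1],None,fx=6,fy=6,interpolation=cv2.INTER_CUBIC))
cv2.imwrite('pics/sl_s.png',cv2.resize(s['img'][200:300,290:400,::-1],None,fx=6,fy=6,interpolation=cv2.INTER_CUBIC))
E
```

```text
17.8167 [0.4681 0.1687 0.1173] [ 3.142 -0.004  1.562] [ 0.32 -0.49 -3.6 ]
```

View pics/sl_t.png

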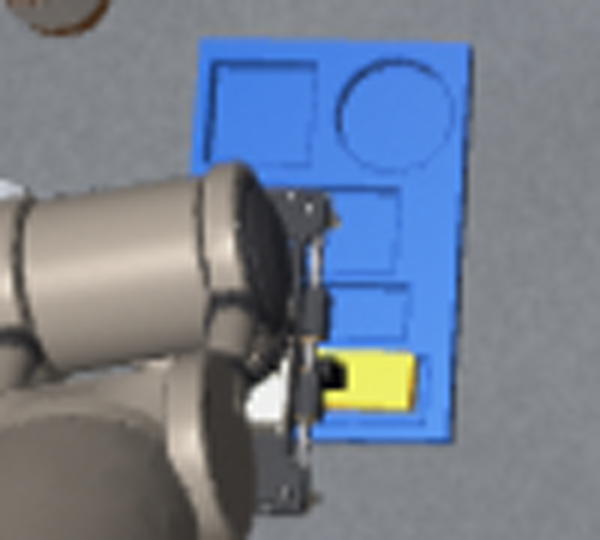

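View pics/sl_s.png

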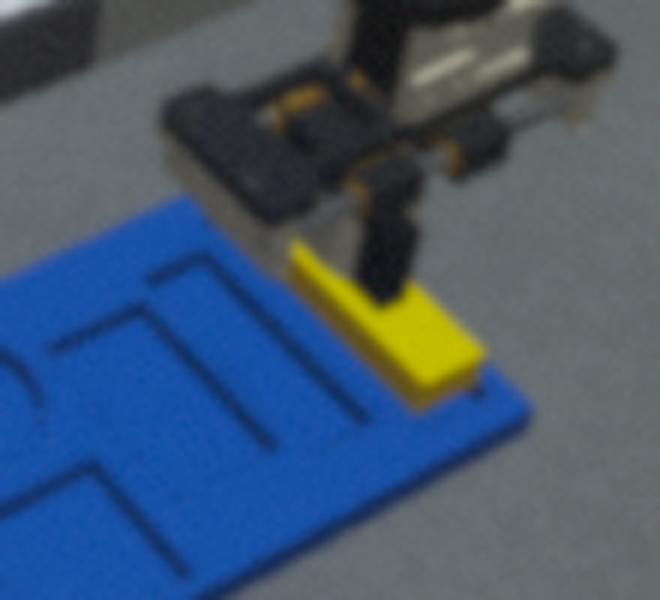

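Emit:
{"op": "apply_moves", "data": {"motion": [{"offset":[0,-3,0],"rotation":[0,-0.003,0]},{"offset":[0,0,0],"rotation":[0,0,0]},{"offset":[0,0,0],"rotation":[0,0,0]}]}}

```text
time: 18.17
tool_pos: [0.4642, 0.1685, 0.1158]
tool_rot: [-3.14, -0.0, 1.562]
contact_force: [0.2, 0.6, -1.8]
opening: 0.016
```

Emit:
{"op": "apply_moves", "data": {"motion": [{"offset":[0,0,3],"rotation":[0,0,0]},{"offset":[0,0,3],"rotation":[0,0,0]},{"offset":[0,0,0],"rotation":[0,0,0]}]}}

```text
time: 18.42
tool_pos: [0.4639, 0.1685, 0.1089]
tool_rot: [-3.139, -0.0, 1.562]
contact_force: [-0.1, 0.0, -3.1]
opening: 0.0158
```

Emit:
{"op": "apply_moves", "data": {"motion": [{"offset":[0,0,4],"rotation":[-0.002,0,0]},{"offset":[0,0,2],"rotation":[0,0,0]},{"offset":[0,0,0],"rotation":[0,0,0]}]}}

```text
time: 18.67
tool_pos: [0.4639, 0.1685, 0.1019]
tool_rot: [-3.141, -0.0, 1.562]
contact_force: [0.3, 0.2, -3.3]
opening: 0.0157
```

Emit:
{"op": "apply_moves", "data": {"motion": [{"offset":[0,0,1.5],"rotation":[0,0,0]},{"offset":[0,0,0.5],"rotation":[0,0,0]}]}}

```text
time: 18.83
tool_pos: [0.464, 0.1686, 0.1011]
tool_rot: [-3.141, -0.0, 1.562]
contact_force: [-2.1, -0.7, 2.1]
opening: 0.0159
```

Emit:
{"op": "apply_moves", "data": {"motion": [{"offset":[0,0,0],"rotation":[0,0,0]},{"offset":[0,0,0],"rotation":[0,0,0]},{"offset":[0,0,0],"rotation":[0,0,0]},{"offset":[0,0,0],"rotation":[0,0,0]},{"offset":[0,0,-5],"rotation":[0,0,0]},{"offset":[0,0,-15],"rotation":[0,0,0]},{"offset":[0,0,-30],"rotation":[0,0,0]},{"offset":[0,0,-30],"rotation":[0,0,0]},{"offset":[0,0,-25],"rotation":[0,0,0]},{"offset":[-30,0,0],"rotation":[0,0,0]},{"offset":[-35,0,0],"rotation":[0,0,0]},{"offset":[-35,0,0],"rotation":[0,0,0]}], "grip": 0.4}}

```text
time: 19.83
tool_pos: [0.4643, 0.0709, 0.2143]
tool_rot: [3.136, -0.002, 1.571]
contact_force: [0.8, 0.2, -0.2]
opening: 0.055
```

Emit:
{"op": "apply_moves", "data": {"motion": [{"offset":[-35,0,0],"rotation":[0,0,0]},{"offset":[-35,0,0],"rotation":[0,0,0]},{"offset":[-30,0,0],"rotation":[0,0,0]},{"offset":[-20,0,0],"rotation":[0,0,0]},{"offset":[0,0,0],"rotation":[0,0,0]}]}}

```text
time: 20.25
tool_pos: [0.464, -0.0592, 0.2174]
tool_rot: [3.13, 0.001, 1.569]
contact_force: [-0.3, -0.0, 0.2]
opening: 0.055
```

```bash
cat > look.py <<'E'
from ov import *
import sys
n=sys.argv[1]
t=read_camera('top');s=read_camera('scene');save(t,n+'t');save(s,n+'s')
np.save('top.npy',t,allow_pickle=True);np.save('scene.npy',s,allow_pickle=True)
o=observe();print(o['time'],np.round(o['tool_pos'],4),np.round(o['tool_rot'],3))
E
python3 look.py a; python3 - <<'E'
from fit import *
t=np.load('top.npy',allow_pickle=True).item()
for n,g in dict(round_block=(.56,.376),square_block=(.55,-.39),oblong_block=(.415,.392),bar_block=(.418,-.386),scraper=(.465,.167,0),caddy=(.564,.168,-.05)).items():
    p,f=fit([t],n,g,z=.006 if n=='scraper' else 0.); print(n,np.round(p,4),round(np.degrees(p[2]),1),round(f,3))
E
```

```text
20.35 [ 0.4638 -0.0565  0.2172] [ 3.131 -0.     1.57 ]
round_block [0.5617 0.3741 1.0369] 59.4 0.636
square_block [ 0.5519 -0.3928  1.0928] 62.6 0.65
oblong_block [0.4163 0.3914 1.6755] 96.0 0.696
bar_block [ 0.4202 -0.3869  1.7015] 97.5 0.918
scraper [ 0.4661  0.1663 -0.0174] -1.0 0.724
caddy [0.5687 0.1653 0.0021] 0.1 0.239
```

View pics/at.png

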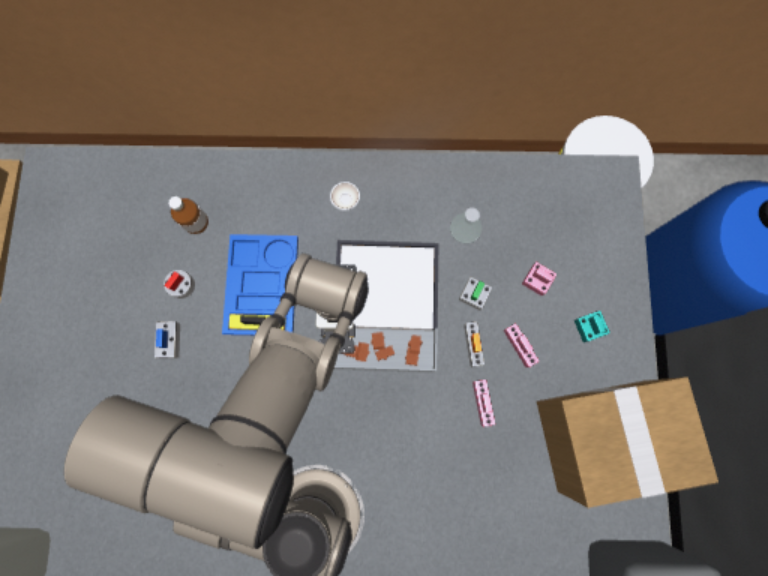

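View pics/as.png

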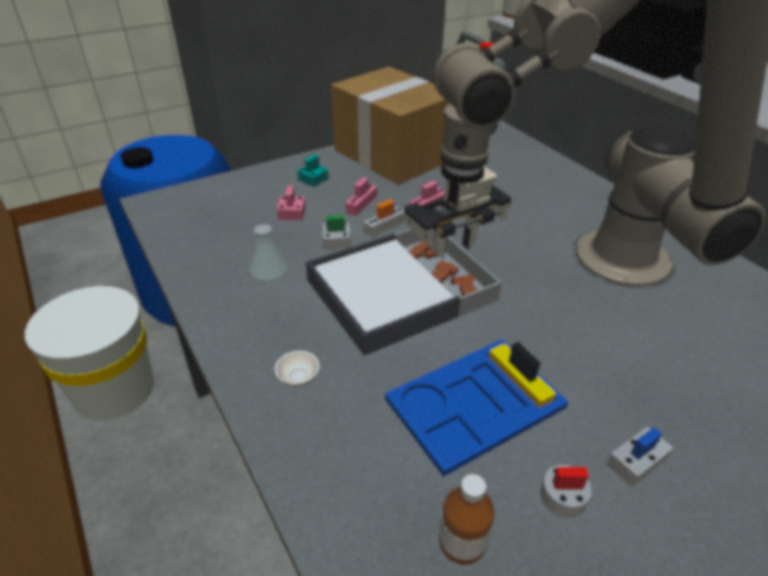

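```bash
python3 - <<'E'
from plan import *
rows([(.418,-.387,.19,7)])
E
```

```text
[{"offset":[-25.4,-3.5,2.0],"rotation":[0.011,-0.001,0.111]},{"offset":[-25.7,-0.7,2.1],"rotation":[0.0,0,0.111]},{"offset":[-25.6,2.2,2.1],"rotation":[0,0,0.111]},{"offset":[-25.2,5.0,2.1],"rotation":[0.0,0,0.111]},{"offset":[-24.5,7.8,2.1],"rotation":[0,0,0.111]},{"offset":[-23.4,10.5,2.1],"rotation":[0.0,0,0.111]},{"offset":[-22.1,13.0,2.1],"rotation":[0.0,0,0.111]},{"offset":[-20.5,15.4,2.1],"rotation":[0,0,0.111]},{"offset":[-18.7,17.6,2.1],"rotation":[0,0,0.111]},{"offset":[-16.6,19.5,2.1],"rotation":[0.0,0,0.111]},{"offset":[-14.4,21.3,2.1],"rotation":[0,0,0.111]},{"offset":[-11.9,22.7,2.1],"rotation":[0.0,0,0.111]}]
[{"offset":[-9.3,23.9,2.1],"rotation":[0.0,0,0.111]}]
13
```

Emit:
{"op": "apply_moves", "data": {"motion": [{"offset":[-25,-3.5,2],"rotation":[0.011,0,0.11]},{"offset":[-25.5,-0.5,2],"rotation":[0,0,0.11]},{"offset":[-25.5,2,2],"rotation":[0,0,0.11]},{"offset":[-25,5,2],"rotation":[0,0,0.11]},{"offset":[-24.5,8,2],"rotation":[0,0,0.11]},{"offset":[-23.5,10.5,2],"rotation":[0,0,0.11]},{"offset":[-22,13,2],"rotation":[0,0,0.11]},{"offset":[-20.5,15.5,2],"rotation":[0,0,0.11]},{"offset":[-18.5,17.5,2],"rotation":[0,0,0.11]},{"offset":[-16.5,19.5,2],"rotation":[0,0,0.11]},{"offset":[-14.5,21,2],"rotation":[0,0,0.11]},{"offset":[-12,22.5,2],"rotation":[0,0,0.11]}]}}

```text
time: 21.35
tool_pos: [0.4242, -0.35, 0.1923]
tool_rot: [-3.133, -0.002, 0.216]
contact_force: [0.6, -0.2, -0.2]
opening: 0.055
```

Emit:
{"op": "apply_moves", "data": {"motion": [{"offset":[0,0,0],"rotation":[0,0,0]},{"offset":[0,0,0],"rotation":[0,0,0]}]}}

```text
time: 21.52
tool_pos: [0.4249, -0.3517, 0.1916]
tool_rot: [-3.133, -0.002, 0.209]
contact_force: [-0.4, 1.0, -0.0]
opening: 0.0548
```

```bash
python3 - <<'E'
from plan import *
o=observe();print(o['time'],np.round(o['tool_pos'],4),np.round(np.degrees(o['tool_rot']),1))
rows([(.418,-.387,.14,7,30)])
E
```

```text
21.5167 [ 0.4249 -0.3517  0.1916] [-1.795e+02 -1.000e-01  1.200e+01]
[{"offset":[-4.7,11.2,17.1],"rotation":[-0.008,-0.002,0.029]},{"offset":[-4.4,11.1,17.2],"rotation":[0,0,0.029]},{"offset":[-4.1,11.3,17.2],"rotation":[0.0,0,0.029]}]
3
```

Emit:
{"op": "apply_moves", "data": {"motion": [{"offset":[-5,11,17],"rotation":[-0.008,-0.002,0.029]},{"offset":[-4.5,11,17],"rotation":[0,0,0.029]},{"offset":[-4,11,17],"rotation":[0,0,0.029]},{"offset":[0,0,0],"rotation":[0,0,0]},{"offset":[0,0,0],"rotation":[0,0,0]}]}}

```text
time: 21.93
tool_pos: [0.4224, -0.3795, 0.1405]
tool_rot: [-3.141, -0.001, 0.135]
contact_force: [0.4, -0.5, 0.7]
opening: 0.0549
```

```bash
cat > b.py <<'E'
from plan import *
import sys
a=[float(x) for x in sys.argv[1:]]
o=observe();print(o['time'],np.round(o['tool_pos'],4),np.round(np.degrees(o['tool_rot']),1))
rows([a])
E
python3 b.py .418 -.387 .115 7 15;  python3 look.py b; python3 - <<'E'
import cv2,numpy as np
t=np.load('top.npy',allow_pickle=True).item();cv2.imwrite('pics/bz.png',cv2.resize(t['img'][170:290,270:390,::-1],None,fx=4,fy=4,interpolation=2))
E
```

```text
21.9333 [ 0.4224 -0.3795  0.1405] [-1.799e+02 -1.000e-01  7.700e+00]
[{"offset":[-2.7,3.4,12.8],"rotation":[-0.001,-0.001,0.006]},{"offset":[-2.7,3.4,12.8],"rotation":[0.0,0,0.006]}]
2
22.0333 [ 0.4224 -0.3796  0.141 ] [-3.141e+00 -2.000e-03  1.350e-01]
```

View pics/bz.png

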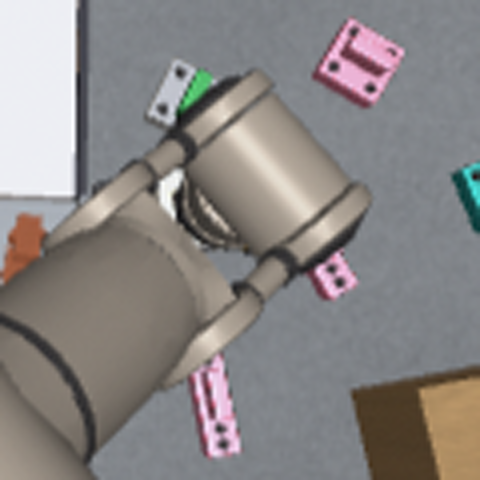

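Emit:
{"op": "apply_moves", "data": {"motion": [{"offset":[-2.5,4,13],"rotation":[0,0,0.006]},{"offset":[-2.5,3.5,12],"rotation":[0,0,0.006]},{"offset":[0,0,8],"rotation":[0,0,0]},{"offset":[0,0,0],"rotation":[0,0,0]},{"offset":[0,0,0],"rotation":[0,0,0]}]}}

```text
time: 22.45
tool_pos: [0.4213, -0.3856, 0.111]
tool_rot: [3.137, -0.006, 0.129]
contact_force: [-1.1, 0.2, 0.0]
opening: 0.0549
```

Emit:
{"op": "apply_moves", "data": {"motion": [{"offset":[-3.5,1.5,6],"rotation":[0.004,-0.006,0.004]},{"offset":[0,0,0],"rotation":[0,0,0]},{"offset":[0,0,0],"rotation":[0,0,0]}]}}

```text
time: 22.7
tool_pos: [0.4182, -0.3876, 0.1055]
tool_rot: [3.14, 0.0, 0.126]
contact_force: [0.1, 0.8, 0.5]
opening: 0.0551
```

Emit:
{"op": "apply_moves", "data": {"motion": [{"offset":[0,0,0],"rotation":[0,0,0]},{"offset":[0,0,0],"rotation":[0,0,0]},{"offset":[0,0,0],"rotation":[0,0,0]},{"offset":[0,0,0],"rotation":[0,0,0]},{"offset":[0,0,0],"rotation":[0,0,0]},{"offset":[0,0,0],"rotation":[0,0,0]},{"offset":[0,0,0],"rotation":[0,0,0]},{"offset":[0,0,0],"rotation":[0,0,0]},{"offset":[0,0,0],"rotation":[0,0,0]}], "grip": 1, "grip_force": 50}}

```text
time: 23.45
tool_pos: [0.4183, -0.3877, 0.1063]
tool_rot: [3.14, -0.0, 0.126]
contact_force: [-0.5, -0.3, 0.3]
opening: 0.0156
```

Emit:
{"op": "apply_moves", "data": {"motion": [{"offset":[0,0,-10],"rotation":[0,0,0]},{"offset":[0,0,-20],"rotation":[0,0,0]},{"offset":[0,0,-25],"rotation":[0,0,0]},{"offset":[0,0,-15],"rotation":[0,0,0]},{"offset":[0,0,-5],"rotation":[0,0,0]},{"offset":[0,0,0],"rotation":[0,0,0]}]}}

```text
time: 23.95
tool_pos: [0.417, -0.3863, 0.1836]
tool_rot: [-3.137, 0.004, 0.126]
contact_force: [0.6, -0.1, -3.7]
opening: 0.0157
```

```bash
python3 b.py .515 .150 .19 89 33
```

```text
23.95 [ 0.417  -0.3863  0.1836] [-179.7    0.2    7.2]
[{"offset":[9.7,-30.6,-0.3],"rotation":[-0.005,0.004,-0.084]},{"offset":[12.2,-29.7,-0.4],"rotation":[0.0,0.0,-0.084]},{"offset":[14.6,-28.5,-0.4],"rotation":[0,0.0,-0.084]},{"offset":[17.0,-27.2,-0.4],"rotation":[0.0,0.0,-0.084]},{"offset":[19.2,-25.7,-0.4],"rotation":[0,0.0,-0.084]},{"offset":[21.3,-24.0,-0.4],"rotation":[0.0,0.0,-0.084]},{"offset":[23.2,-22.1,-0.4],"rotation":[0,0.0,-0.084]},{"offset":[25.0,-20.1,-0.4],"rotation":[0,0.0,-0.084]},{"offset":[26.6,-17.9,-0.4],"rotation":[0.0,0.0,-0.084]},{"offset":[28.0,-15.6,-0.4],"rotation":[0,0.0,-0.084]},{"offset":[29.2,-13.2,-0.4],"rotation":[0,0.0,-0.084]},{"offset":[30.2,-10.7,-0.4],"rotation":[0.0,0.0,-0.084]}]
[{"offset":[31.0,-8.1,-0.4],"rotation":[0,0.0,-0.084]},{"offset":[31.6,-5.5,-0.4],"rotation":[0.0,0.0,-0.084]},{"offset":[31.9,-2.8,-0.4],"rotation":[0.0,0.0,-0.084]},{"offset":[32.1,-0.2,-0.4],"rotation":[0.0,0.0,-0.084]},{"offset":[32.0,2.5,-0.4],"rotation":[0.0,0.0,-0.084]}]
17
```

Emit:
{"op": "apply_moves", "data": {"motion": [{"offset":[10,-30.5,-4],"rotation":[-0.005,0.004,-0.084]},{"offset":[12,-29.5,-4],"rotation":[0,0,-0.084]},{"offset":[14.5,-28.5,-4],"rotation":[0,0,-0.084]},{"offset":[17,-27,-4],"rotation":[0,0,-0.084]},{"offset":[19,-25.5,-3],"rotation":[0,0,-0.084]},{"offset":[21.5,-24,-3],"rotation":[0,0,-0.084]},{"offset":[23,-22,-3],"rotation":[0,0,-0.084]},{"offset":[25,-20,-3],"rotation":[0,0,-0.084]},{"offset":[26.5,-18,-2],"rotation":[0,0,-0.084]},{"offset":[28,-15.5,-2],"rotation":[0,0,-0.084]},{"offset":[29,-13,-2],"rotation":[0,0,-0.084]},{"offset":[30,-10.5,-2],"rotation":[0,0,-0.084]}]}}

```text
time: 24.95
tool_pos: [0.4768, 0.0031, 0.211]
tool_rot: [-3.129, 0.002, 1.168]
contact_force: [0.5, 0.1, -3.2]
opening: 0.0158
```

```bash
python3 b.py .515 .150 .19 89 30
```

```text
24.95 [0.4768 0.0031 0.211 ] [-1.793e+02  1.000e-01  6.690e+01]
[{"offset":[25.0,-3.7,3.5],"rotation":[-0.012,0.002,-0.064]},{"offset":[25.2,-2.1,3.5],"rotation":[0.0,0.0,-0.064]},{"offset":[25.3,-0.5,3.5],"rotation":[0,0.0,-0.064]},{"offset":[25.3,1.1,3.5],"rotation":[0.0,0.0,-0.064]},{"offset":[25.1,2.7,3.5],"rotation":[0,0.0,-0.064]},{"offset":[24.9,4.4,3.5],"rotation":[0.0,0.0,-0.064]}]
6
```

Emit:
{"op": "apply_moves", "data": {"motion": [{"offset":[25,-4,3],"rotation":[-0.012,0.002,-0.064]},{"offset":[25,-2,3],"rotation":[0,0,-0.064]},{"offset":[25,-0.5,3],"rotation":[0,0,-0.064]},{"offset":[25,1,3],"rotation":[0,0,-0.064]},{"offset":[25,3,3],"rotation":[0,0,-0.064]},{"offset":[25,4.5,0],"rotation":[0,0,-0.064]},{"offset":[8,0,0],"rotation":[0,0,0]},{"offset":[0,0,0],"rotation":[0,0,0]}]}}

```text
time: 25.62
tool_pos: [0.5101, 0.1717, 0.1882]
tool_rot: [-3.131, -0.001, 1.583]
contact_force: [0.5, -0.2, -3.3]
opening: 0.0155
```

```bash
python3 b.py .5148 .165 .14 89.6 15
```

```text
25.6167 [0.5101 0.1717 0.1882] [-179.4   -0.    90.7]
[{"offset":[-1.7,1.3,12.0],"rotation":[-0.011,-0.001,0.005]},{"offset":[-1.7,1.2,12.0],"rotation":[0.0,0,0.005]},{"offset":[-1.7,1.2,12.0],"rotation":[0.0,0,0.005]},{"offset":[-1.7,1.2,12.0],"rotation":[0.0,0,0.005]}]
4
```

Emit:
{"op": "apply_moves", "data": {"motion": [{"offset":[-3,1.5,12],"rotation":[-0.011,-0.001,0.007]},{"offset":[-2,1.5,12],"rotation":[0,0,0.007]},{"offset":[-2,1,12],"rotation":[0,0,0.005]},{"offset":[0,0,10],"rotation":[0,0,0]},{"offset":[0,0,0],"rotation":[0,0,0]},{"offset":[0,0,0],"rotation":[0,0,0]}]}}

```text
time: 26.12
tool_pos: [0.5115, 0.16, 0.1378]
tool_rot: [-3.136, 0.004, 1.557]
contact_force: [-0.0, -0.1, -3.2]
opening: 0.0158
```

```bash
python3 b.py .5148 .165 .13 89.6 15; python3 look.py c;python3 - <<'E'
import cv2,numpy as np
t=np.load('top.npy',allow_pickle=True).item();s=np.load('scene.npy',allow_pickle=True).item()
a=cv2.resize(t['img'][150:240,120:210,::-1],None,fx=4.4,fy=4.4,interpolation=2)
b=cv2.resize(s['img'][200:300,270:370,::-1],None,fx=3.96,fy=3.96,interpolation=2)
cv2.imwrite('pics/cz.png',np.hstack([a,b]))
E
```

```text
26.1167 [0.5115 0.16   0.1378] [-179.7    0.2   89.2]
[{"offset":[5.1,3.3,7.8],"rotation":[-0.006,0.004,-0.007]}]
1
26.2167 [0.5117 0.1603 0.1383] [-3.137e+00  3.000e-03  1.557e+00]
```

View pics/cz.png

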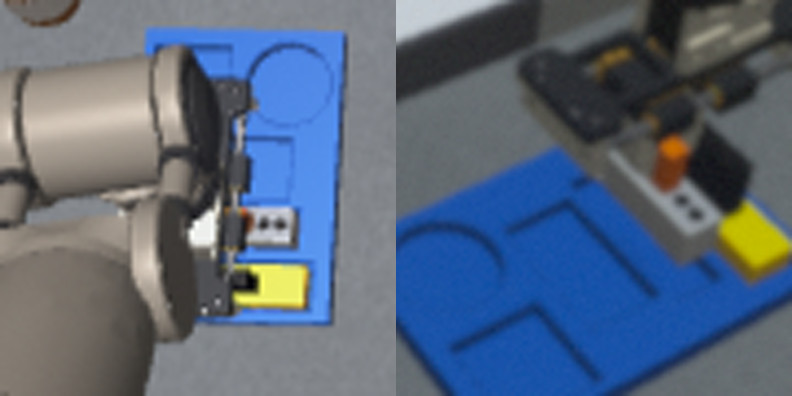

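Emit:
{"op": "apply_moves", "data": {"motion": [{"offset":[4.5,3,7],"rotation":[-0.005,0.003,-0.007]},{"offset":[0,0,0],"rotation":[0,0,0]},{"offset":[0,0,0],"rotation":[0,0,0]}]}}

```text
time: 26.47
tool_pos: [0.516, 0.1648, 0.1324]
tool_rot: [3.137, -0.001, 1.564]
contact_force: [0.3, -0.4, -2.9]
opening: 0.0154
```

Emit:
{"op": "apply_moves", "data": {"motion": [{"offset":[0,0,4],"rotation":[0,0,0]},{"offset":[0,0,0],"rotation":[0,0,0]}]}}

```text
time: 26.63
tool_pos: [0.5162, 0.1651, 0.1285]
tool_rot: [3.136, -0.001, 1.565]
contact_force: [-0.4, 0.9, -3.2]
opening: 0.0158
```

Emit:
{"op": "apply_moves", "data": {"motion": [{"offset":[0,-1.2,1],"rotation":[0.005,-0.001,0.002]},{"offset":[0,0,0],"rotation":[0,0,0]}]}}

```text
time: 26.8
tool_pos: [0.5149, 0.1652, 0.1275]
tool_rot: [-3.142, 0.0, 1.563]
contact_force: [-0.3, 0.4, -3.4]
opening: 0.0154
```

```bash
python3 look.py d;python3 - <<'E'
import cv2,numpy as np
t=np.load('top.npy',allow_pickle=True).item();s=np.load('scene.npy',allow_pickle=True).item()
a=cv2.resize(t['img'][180:230,150:200,::-1],None,fx=8,fy=8,interpolation=2)
b=cv2.resize(s['img'][220:270,310:360,::-1],None,fx=8,fy=8,interpolation=2)
cv2.imwrite('pics/dz.png',np.hstack([a,b]))
E
```

```text
26.9 [0.5152 0.1652 0.1277] [3.141 0.    1.563]
```

View pics/dz.png

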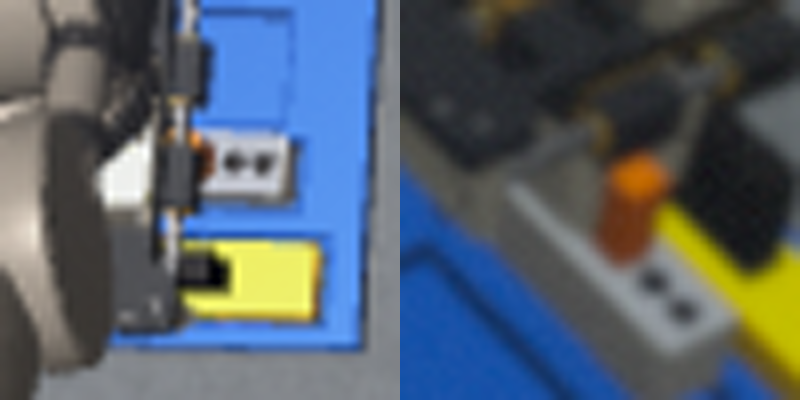

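Looks aligned (pocket edges visible on both sides). Lower.

Emit:
{"op": "apply_moves", "data": {"motion": [{"offset":[0,0,4],"rotation":[0,0,0]},{"offset":[0,0,2],"rotation":[0,0,0]},{"offset":[0,0,0],"rotation":[0,0,0]}]}}

```text
time: 27.15
tool_pos: [0.5154, 0.1652, 0.1214]
tool_rot: [3.14, 0.0, 1.563]
contact_force: [-0.5, 0.4, -2.9]
opening: 0.016
```

Below the rim level (0.1243): entering.

Emit:
{"op": "apply_moves", "data": {"motion": [{"offset":[0,0,4],"rotation":[0,0,0]},{"offset":[0,0,2],"rotation":[0,0,0]},{"offset":[0,0,0],"rotation":[0,0,0]}]}}

```text
time: 27.4
tool_pos: [0.5153, 0.1652, 0.1146]
tool_rot: [3.14, 0.0, 1.563]
contact_force: [-0.8, 0.3, -3.6]
opening: 0.0157
```

Emit:
{"op": "apply_moves", "data": {"motion": [{"offset":[0,0,2.5],"rotation":[0,0,0]},{"offset":[0,0,0.5],"rotation":[0,0,0]}]}}

```text
time: 27.57
tool_pos: [0.5158, 0.1652, 0.1123]
tool_rot: [3.139, -0.0, 1.563]
contact_force: [-3.6, -0.2, 8.8]
opening: 0.016
```

Emit:
{"op": "apply_moves", "data": {"motion": [{"offset":[0,0,0],"rotation":[0,0,0]},{"offset":[0,0,0],"rotation":[0,0,0]},{"offset":[0,0,0],"rotation":[0,0,0]},{"offset":[0,0,-4],"rotation":[0,0,0]},{"offset":[0,0,-10],"rotation":[0,0,0]},{"offset":[0,0,-25],"rotation":[0,0,0]},{"offset":[0,0,-25],"rotation":[0,0,0]},{"offset":[0,0,-20],"rotation":[0,0,0]},{"offset":[0,0,-5],"rotation":[0,0,0]}], "grip": 0.6}}

```text
time: 28.32
tool_pos: [0.5157, 0.1652, 0.2073]
tool_rot: [3.138, -0.0, 1.563]
contact_force: [0.2, 0.2, 0.1]
opening: 0.0364
```

```bash
python3 b.py .4143 .3914 .19 6 33; python3 look.py e
```

```text
28.3167 [0.5157 0.1652 0.2073] [179.8  -0.   89.5]
[{"offset":[17.3,-7.9,1.3],"rotation":[0.003,0,0.112]},{"offset":[16.3,-9.8,1.3],"rotation":[0,0,0.112]},{"offset":[15.1,-11.6,1.3],"rotation":[0.0,0,0.112]},{"offset":[13.7,-13.2,1.3],"rotation":[0.0,0,0.112]},{"offset":[12.2,-14.7,1.3],"rotation":[0.0,0,0.112]},{"offset":[10.5,-15.9,1.3],"rotation":[0.0,0,0.112]},{"offset":[8.6,-17.0,1.3],"rotation":[0.0,0,0.112]},{"offset":[6.6,-17.9,1.3],"rotation":[0.0,0,0.112]},{"offset":[4.6,-18.5,1.3],"rotation":[0.0,0,0.112]},{"offset":[2.5,-18.9,1.3],"rotation":[0.0,0,0.112]},{"offset":[0.4,-19.1,1.3],"rotation":[0.0,0,0.112]},{"offset":[-1.8,-19.0,1.3],"rotation":[0,0,0.112]}]
[{"offset":[-3.9,-18.7,1.3],"rotation":[0,0,0.112]}]
13
28.4167 [0.5151 0.1651 0.2051] [3.14  0.    1.563]
```

View pics/es.png

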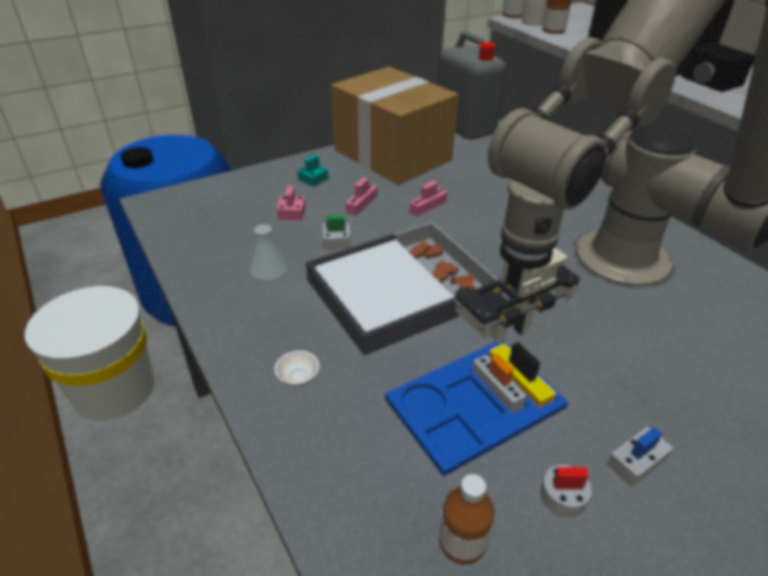

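Emit:
{"op": "apply_moves", "data": {"motion": [{"offset":[17,-8,0],"rotation":[0.003,0,0.112]},{"offset":[16,-10,0],"rotation":[0,0,0.112]},{"offset":[15,-11.5,0],"rotation":[0,0,0.112]},{"offset":[13.5,-13,0],"rotation":[0,0,0.112]},{"offset":[12,-14.5,0],"rotation":[0,0,0.112]},{"offset":[10.5,-16,0],"rotation":[0,0,0.112]},{"offset":[8.5,-17,0],"rotation":[0,0,0.112]},{"offset":[6.5,-18,0],"rotation":[0,0,0.112]},{"offset":[4.5,-18.5,0],"rotation":[0,0,0.112]},{"offset":[2.5,-19,0],"rotation":[0,0,0.112]},{"offset":[0,-19,0],"rotation":[0,0,0.112]},{"offset":[-2,-19,0],"rotation":[0,0,0.112]}], "grip": 0.35}}

```text
time: 29.42
tool_pos: [0.4167, 0.3768, 0.1875]
tool_rot: [3.133, 0.028, 0.149]
contact_force: [0.8, 0.8, 0.8]
opening: 0.0596
```

```bash
python3 b.py .4143 .3914 .15 6 25
```

```text
29.4167 [0.4167 0.3768 0.1875] [179.5   1.6   8.6]
[{"offset":[0.4,-7.5,18.7],"rotation":[0.009,0.028,0.022]},{"offset":[-0.3,-7.4,18.8],"rotation":[0.0,0,0.022]}]
2
```

Emit:
{"op": "apply_moves", "data": {"motion": [{"offset":[0,-7,18],"rotation":[0.009,0.028,0.02]},{"offset":[0,-7,18],"rotation":[0,0,0.02]},{"offset":[0,0,0],"rotation":[0,0,0]},{"offset":[0,0,0],"rotation":[0,0,0]}]}}

```text
time: 29.75
tool_pos: [0.41, 0.3934, 0.1451]
tool_rot: [3.139, 0.006, 0.106]
contact_force: [0.8, 0.1, 0.8]
opening: 0.0595
```

```bash
python3 b.py .4143 .3914 .115 6 15
```

```text
29.75 [0.41   0.3934 0.1451] [179.8   0.4   6.1]
[{"offset":[1.4,0.8,10.0],"rotation":[0.003,0.006,0.001]},{"offset":[1.3,0.8,10.0],"rotation":[0.0,0,0.001]},{"offset":[1.3,0.8,10.0],"rotation":[0.0,0,0.001]}]
3
```

Emit:
{"op": "apply_moves", "data": {"motion": [{"offset":[2,1,10],"rotation":[0.003,0.006,0]},{"offset":[2,1,10],"rotation":[0,0,0]},{"offset":[1,0,10],"rotation":[0,0,0]},{"offset":[0,0,0],"rotation":[0,0,0]},{"offset":[0,0,0],"rotation":[0,0,0]}]}}

```text
time: 30.17
tool_pos: [0.4161, 0.3898, 0.1133]
tool_rot: [3.14, 0.002, 0.107]
contact_force: [0.2, -0.2, 0.6]
opening: 0.0596
```

Emit:
{"op": "apply_moves", "data": {"motion": [{"offset":[-1.5,-1.5,6],"rotation":[0.002,0.002,0.002]},{"offset":[0,0,1.5],"rotation":[0,0,0]},{"offset":[0,0,0],"rotation":[0,0,0]}]}}

```text
time: 30.42
tool_pos: [0.415, 0.391, 0.106]
tool_rot: [-3.14, -0.001, 0.104]
contact_force: [0.2, -0.0, 0.6]
opening: 0.0596
```

Emit:
{"op": "apply_moves", "data": {"motion": [{"offset":[0,0,0],"rotation":[0,0,0]},{"offset":[0,0,0],"rotation":[0,0,0]},{"offset":[0,0,0],"rotation":[0,0,0]},{"offset":[0,0,0],"rotation":[0,0,0]},{"offset":[0,0,0],"rotation":[0,0,0]},{"offset":[0,0,0],"rotation":[0,0,0]},{"offset":[0,0,0],"rotation":[0,0,0]},{"offset":[0,0,0],"rotation":[0,0,0]},{"offset":[0,0,0],"rotation":[0,0,0]}], "grip": 1, "grip_force": 50}}

```text
time: 31.17
tool_pos: [0.4152, 0.3918, 0.1073]
tool_rot: [-3.139, -0.003, 0.105]
contact_force: [-0.3, 0.4, 0.0]
opening: 0.0159
```

Emit:
{"op": "apply_moves", "data": {"motion": [{"offset":[0,0,-10],"rotation":[0,0,0]},{"offset":[0,0,-20],"rotation":[0,0,0]},{"offset":[0,0,-25],"rotation":[0,0,0]},{"offset":[0,0,-15],"rotation":[0,0,0]},{"offset":[0,0,-5],"rotation":[0,0,0]},{"offset":[0,0,0],"rotation":[0,0,0]}]}}

```text
time: 31.67
tool_pos: [0.4125, 0.3894, 0.183]
tool_rot: [3.138, 0.008, 0.105]
contact_force: [1.3, 0.6, -5.0]
opening: 0.0158
```

```bash
python3 b.py .5663 .165 .19 89.6 30
```

```text
31.6667 [0.4125 0.3894 0.183 ] [179.8   0.4   6. ]
[{"offset":[10.0,18.4,-0.5],"rotation":[0.003,0.008,-0.112]},{"offset":[7.8,19.4,-0.5],"rotation":[0,0.0,-0.112]},{"offset":[5.6,20.2,-0.5],"rotation":[0.0,0.0,-0.112]},{"offset":[3.3,20.7,-0.5],"rotation":[0.0,0.0,-0.112]},{"offset":[1.0,20.9,-0.5],"rotation":[0.0,0.0,-0.112]},{"offset":[-1.4,20.9,-0.5],"rotation":[0.0,0.0,-0.112]},{"offset":[-3.7,20.6,-0.5],"rotation":[0.0,0.0,-0.112]},{"offset":[-6.0,20.1,-0.5],"rotation":[0,0.0,-0.112]},{"offset":[-8.2,19.3,-0.5],"rotation":[0,0.0,-0.112]},{"offset":[-10.3,18.2,-0.5],"rotation":[0.0,0.0,-0.112]},{"offset":[-12.3,17.0,-0.5],"rotation":[0,0.0,-0.112]},{"offset":[-14.1,15.5,-0.5],"rotation":[0.0,0.0,-0.112]}]
[{"offset":[-15.7,13.8,-0.5],"rotation":[0.0,0.0,-0.112]}]
13
```

Emit:
{"op": "apply_moves", "data": {"motion": [{"offset":[10,18.5,-8],"rotation":[0.003,0.008,-0.112]},{"offset":[8,19.5,-8],"rotation":[0,0,-0.112]},{"offset":[5.5,20,-6],"rotation":[0,0,-0.112]},{"offset":[3.5,20.5,-4],"rotation":[0,0,-0.112]},{"offset":[1,21,-3],"rotation":[0,0,-0.112]},{"offset":[-1.5,21,-3],"rotation":[0,0,-0.112]},{"offset":[-3.5,20.5,-2],"rotation":[0,0,-0.112]},{"offset":[-6,20,-2],"rotation":[0,0,-0.112]},{"offset":[-8,19.5,-2],"rotation":[0,0,-0.112]},{"offset":[-10.5,18,-2],"rotation":[0,0,-0.112]},{"offset":[-12.5,17,-2],"rotation":[0,0,-0.112]},{"offset":[-14,15.5,0],"rotation":[0,0,-0.112]}]}}

```text
time: 32.67
tool_pos: [0.5569, 0.1775, 0.2118]
tool_rot: [-3.116, 0.01, 1.518]
contact_force: [0.4, 1.1, -3.7]
opening: 0.0159
```

```bash
python3 b.py .5663 .166 .19 89.6 15
```

```text
32.6667 [0.5569 0.1775 0.2118] [-178.6    0.6   86.9]
[{"offset":[-5.4,5.3,10.8],"rotation":[-0.025,0.01,-0.023]},{"offset":[-5.6,4.9,10.9],"rotation":[0.0,0.0,-0.023]}]
2
```

Emit:
{"op": "apply_moves", "data": {"motion": [{"offset":[-4,4,11],"rotation":[-0.025,0.01,-0.02]},{"offset":[-4,4,11],"rotation":[0,0,-0.02]},{"offset":[0,0,10],"rotation":[0,0,0]},{"offset":[0,0,10],"rotation":[0,0,0]},{"offset":[0,0,0],"rotation":[0,0,0]},{"offset":[0,0,0],"rotation":[0,0,0]}]}}

```text
time: 33.17
tool_pos: [0.5643, 0.1637, 0.161]
tool_rot: [-3.132, 0.002, 1.559]
contact_force: [-0.4, 0.4, -4.5]
opening: 0.0155
```

```bash
python3 b.py .5663 .166 .14 89.6 12
```

```text
33.1667 [0.5643 0.1637 0.161 ] [-1.795e+02  1.000e-01  8.930e+01]
[{"offset":[1.2,1.1,10.5],"rotation":[-0.009,0.002,-0.003]},{"offset":[1.1,1.0,10.5],"rotation":[0.0,0.0,-0.003]}]
2
```

Emit:
{"op": "apply_moves", "data": {"motion": [{"offset":[1.5,1.5,10],"rotation":[-0.009,0.002,-0.003]},{"offset":[1,0.5,10],"rotation":[0,0,-0.002]},{"offset":[0,0,8],"rotation":[0,0,0]},{"offset":[0,0,0],"rotation":[0,0,0]},{"offset":[0,0,0],"rotation":[0,0,0]}]}}

```text
time: 33.58
tool_pos: [0.5653, 0.1687, 0.1319]
tool_rot: [-3.141, 0.0, 1.565]
contact_force: [0.0, -0.6, -4.8]
opening: 0.0159
```

```bash
python3 b.py .5663 .166 .129 89.6 12; python3 look.py f;python3 - <<'E'
import cv2,numpy as np
t=np.load('top.npy',allow_pickle=True).item();s=np.load('scene.npy',allow_pickle=True).item()
a=cv2.resize(t['img'][165:215,150:200,::-1],None,fx=8,fy=8,interpolation=2)
b=cv2.resize(s['img'][220:285,290:355,::-1],None,fx=400/65,fy=400/65,interpolation=2)
cv2.imwrite('pics/fz.png',np.hstack([a,b]))
E
```

```text
33.5833 [0.5653 0.1687 0.1319] [-180.     0.    89.7]
[{"offset":[-2.7,1.0,2.9],"rotation":[-0.001,0.0,0.002]}]
1
33.6833 [0.5654 0.1685 0.1322] [-3.141  0.     1.565]
```

View pics/fz.png

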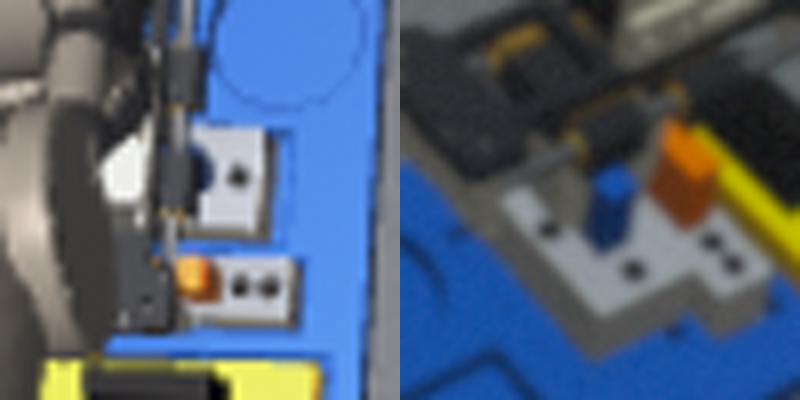

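```bash
cat > ovl.py <<'E'
from ov import *
# overlay held block (pose TCP) and pocket in top image crop
import sys
def draw(c,items,pk,crop,fn,fx=8):
    u0,v0,u1,v1=crop;im=cv2.resize(c['img'][v0:v1,u0:u1,::-1],None,fx=fx,fy=fx,interpolation=cv2.INTER_CUBIC)
    for pts,col in items:
        uv=(proj(c,pts)-[u0,v0]+.5)*fx
        cv2.polylines(im,[cv2.convexHull(uv.astype(np.float32)).astype(int)],True,col,1)
    for pts,col in pk:
        uv=(proj(c,pts)-[u0,v0]+.5)*fx
        cv2.polylines(im,[uv.astype(int)],True,col,1)
    cv2.imwrite(fn,im)
E
python3 - <<'E'
from ovl import *
t=np.load('top.npy',allow_pickle=True).item()
b=np.array([.002,0,0])
P=np.array([.5654,.1685,0])+b
z=.1322-.1073
blk=[(box(.05,.09,z,z+.034)+P-[0,.001,0],(255,0,255)),(box(.03,.11,.006,.04)+[.5178,.165,0],(0,255,255))]
pk=[(box(.055,.095,.018,.018)[[0,1,3,2]]+[.5683,.165,0],(255,255,255))]
draw(t,blk,pk,(140,165,205,215),'pics/fo.png',10)
E
```

```text
(no output)
```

View pics/fo.png

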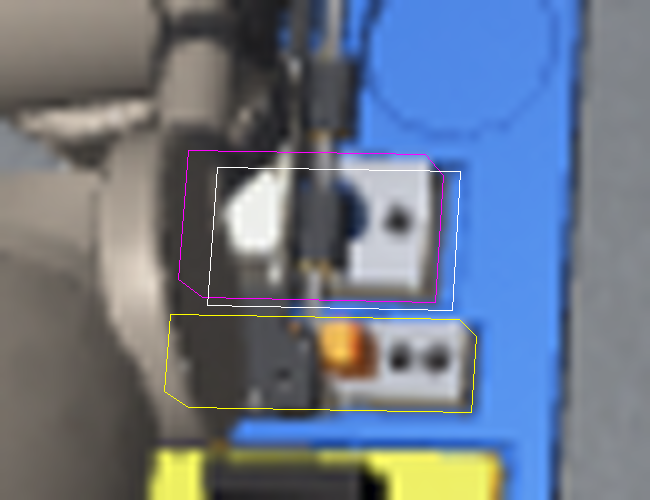

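Emit:
{"op": "apply_moves", "data": {"motion": [{"offset":[-3,1,3],"rotation":[0,0,0.002]},{"offset":[0,0,0],"rotation":[0,0,0]},{"offset":[0,0,0],"rotation":[0,0,0]}]}}

```text
time: 33.93
tool_pos: [0.5672, 0.1653, 0.1303]
tool_rot: [3.14, -0.0, 1.563]
contact_force: [0.8, 0.4, -4.5]
opening: 0.0159
```

Emit:
{"op": "apply_moves", "data": {"motion": [{"offset":[0,0,3],"rotation":[0,0,0]},{"offset":[0,0,2],"rotation":[0,0,0]},{"offset":[0,0,0],"rotation":[0,0,0]}]}}

```text
time: 34.18
tool_pos: [0.5676, 0.1651, 0.1255]
tool_rot: [3.138, -0.0, 1.563]
contact_force: [-0.2, 0.1, -5.3]
opening: 0.0155
```

Emit:
{"op": "apply_moves", "data": {"motion": [{"offset":[0,-1,2],"rotation":[0.003,0,0]},{"offset":[0,0,2],"rotation":[0,0,0]},{"offset":[0,0,0],"rotation":[0,0,0]}]}}

```text
time: 34.43
tool_pos: [0.5676, 0.1659, 0.1242]
tool_rot: [3.137, -0.002, 1.562]
contact_force: [-0.2, -1.1, -4.6]
opening: 0.0159
```

Emit:
{"op": "apply_moves", "data": {"motion": [{"offset":[0,0,2],"rotation":[0,0,0]},{"offset":[0,0,2],"rotation":[0,0,0]}]}}

```text
time: 34.6
tool_pos: [0.5678, 0.166, 0.1204]
tool_rot: [3.136, -0.002, 1.563]
contact_force: [1.1, 0.2, -5.5]
opening: 0.0156
```

```bash
python3 - <<'E'
from h import *
o=observe();print(np.round(o['tool_pos'],4),np.round(o['tool_rot'],4),np.round(o['contact_force'],2),np.round(o['torque'],3))
E
```

```text
[0.5678 0.166  0.1204] [ 3.1362e+00 -2.0000e-03  1.5627e+00] [ 1.15  0.19 -5.45] [ 0.04  -0.088 -0.021]
```

Entering freely now. Continue.

Emit:
{"op": "apply_moves", "data": {"motion": [{"offset":[0,0,3],"rotation":[0.003,-0.002,0]},{"offset":[0,0,2],"rotation":[0,0,0]},{"offset":[0,0,0],"rotation":[0,0,0]}]}}

```text
time: 34.85
tool_pos: [0.5676, 0.1659, 0.1139]
tool_rot: [3.141, 0.0, 1.563]
contact_force: [-1.5, -0.6, -1.3]
opening: 0.0159
```

Emit:
{"op": "apply_moves", "data": {"motion": [{"offset":[0,0,2],"rotation":[0,0,0]},{"offset":[0,0,0.5],"rotation":[0,0,0]}]}}

```text
time: 35.02
tool_pos: [0.568, 0.1653, 0.1134]
tool_rot: [3.14, 0.001, 1.563]
contact_force: [-0.9, 1.8, -4.3]
opening: 0.0159
```

Emit:
{"op": "apply_moves", "data": {"motion": [{"offset":[0,0,0],"rotation":[0,0,0]},{"offset":[0,0,0],"rotation":[0,0,0]},{"offset":[0,0,0],"rotation":[0,0,0]},{"offset":[0,0,-4],"rotation":[0,0,0]},{"offset":[0,0,-10],"rotation":[0,0,0]},{"offset":[0,0,-25],"rotation":[0,0,0]},{"offset":[0,0,-25],"rotation":[0,0,0]},{"offset":[0,0,-20],"rotation":[0,0,0]},{"offset":[0,0,-5],"rotation":[0,0,0]}], "grip": 0.6}}

```text
time: 35.77
tool_pos: [0.5684, 0.1653, 0.2083]
tool_rot: [3.138, 0.001, 1.563]
contact_force: [1.3, 1.2, 0.7]
opening: 0.0368
```

```bash
python3 look.py g; python3 b.py .5597 .3741 .19 149.3 30;python3 - <<'E'
from fit import *
t=np.load('top.npy',allow_pickle=True).item()
for n,g in dict(round_block=(.56,.376),square_block=(.55,-.39)).items():
    p,f=fit([t],n,g); print(n,np.round(p,4),round(np.degrees(p[2]),1),round(f,3))
E
```

```text
35.8667 [0.5678 0.1652 0.2061] [3.141e+00 2.000e-03 1.563e+00]
35.8667 [0.5678 0.1652 0.2061] [1.799e+02 1.000e-01 8.950e+01]
[{"offset":[20.9,-1.0,1.6],"rotation":[0.001,0.002,-0.104]},{"offset":[20.9,1.2,1.6],"rotation":[0.0,0.0,-0.104]},{"offset":[20.6,3.4,1.6],"rotation":[0,0.0,-0.104]},{"offset":[20.2,5.5,1.6],"rotation":[0,0.0,-0.104]},{"offset":[19.5,7.6,1.6],"rotation":[0.0,0.0,-0.104]},{"offset":[18.6,9.6,1.6],"rotation":[0.0,0.0,-0.104]},{"offset":[17.5,11.4,1.6],"rotation":[0.0,0.0,-0.104]},{"offset":[16.2,13.2,1.6],"rotation":[0,0.0,-0.104]},{"offset":[14.7,14.8,1.6],"rotation":[0.0,0.0,-0.104]},{"offset":[13.1,16.3,1.6],"rotation":[0,0.0,-0.104]}]
10
round_block [ 0.5783  0.3742 -0.515 ] -29.5 12.526
square_block [ 0.5517 -0.3926  1.0624] 60.9 0.669
```

View pics/gs.png

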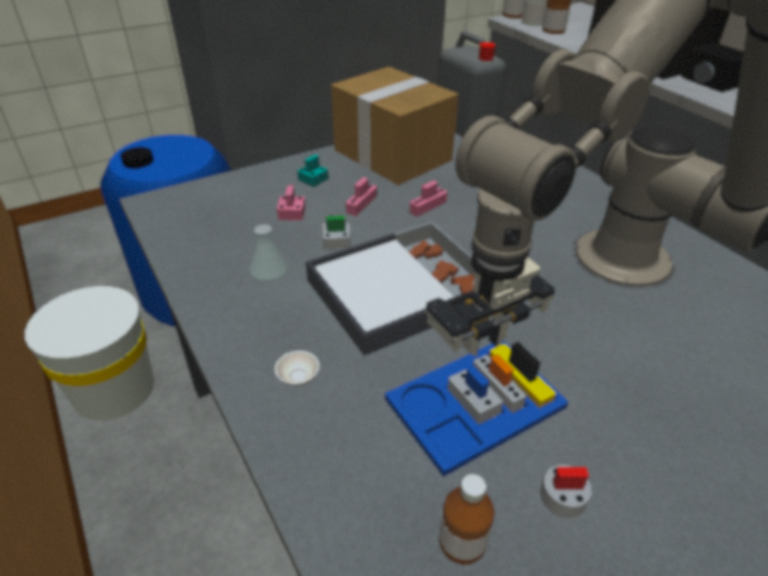

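Emit:
{"op": "apply_moves", "data": {"motion": [{"offset":[21,-1,0],"rotation":[0,0.002,-0.104]},{"offset":[21,1,0],"rotation":[0,0,-0.104]},{"offset":[20.5,3.5,0],"rotation":[0,0,-0.104]},{"offset":[20,5.5,0],"rotation":[0,0,-0.104]},{"offset":[19.5,7.5,0],"rotation":[0,0,-0.104]},{"offset":[18.5,9.5,0],"rotation":[0,0,-0.104]},{"offset":[17.5,11.5,0],"rotation":[0,0,-0.104]},{"offset":[16,13,0],"rotation":[0,0,-0.104]},{"offset":[14.5,15,0],"rotation":[0,0,-0.104]},{"offset":[8,10,0],"rotation":[0,0,-0.08]},{"offset":[0,0,0],"rotation":[0,0,0]},{"offset":[0,0,0],"rotation":[0,0,0]}], "grip": 0.35}}

```text
time: 36.87
tool_pos: [0.5504, 0.3707, 0.1852]
tool_rot: [-3.119, -0.017, 2.624]
contact_force: [0.2, -1.0, -0.4]
opening: 0.0597
```

```bash
python3 b.py .5597 .3741 .14 149.3 20
```

```text
36.8667 [0.5504 0.3707 0.1852] [-178.7   -1.   150.3]
[{"offset":[-2.4,2.9,15.0],"rotation":[-0.023,-0.017,0.006]},{"offset":[-2.1,2.5,15.1],"rotation":[0.0,0,0.006]},{"offset":[-2.1,2.6,15.1],"rotation":[0.0,0,0.006]}]
3
```

Emit:
{"op": "apply_moves", "data": {"motion": [{"offset":[-2.5,3,15],"rotation":[-0.023,-0.017,0.006]},{"offset":[-2,2.5,15],"rotation":[0,0,0.006]},{"offset":[-2,2.5,10],"rotation":[0,0,0.006]},{"offset":[0,0,0],"rotation":[0,0,0]},{"offset":[0,0,0],"rotation":[0,0,0]}]}}

```text
time: 37.28
tool_pos: [0.5597, 0.3696, 0.1403]
tool_rot: [-3.137, -0.001, 2.592]
contact_force: [0.8, -0.2, 0.6]
opening: 0.0596
```

```bash
python3 b.py .5597 .3741 .115 149.3 15
```

```text
37.2833 [0.5597 0.3696 0.1403] [-1.797e+02 -1.000e-01  1.485e+02]
[{"offset":[1.2,2.0,12.7],"rotation":[-0.005,-0.001,-0.007]},{"offset":[1.2,1.9,12.7],"rotation":[0,0.0,-0.007]}]
2
```

Emit:
{"op": "apply_moves", "data": {"motion": [{"offset":[1.2,2,12.5],"rotation":[-0.005,-0.001,-0.007]},{"offset":[1.2,2,12.5],"rotation":[0,0,-0.007]},{"offset":[0,0,8],"rotation":[0,0,0]},{"offset":[0,0,0],"rotation":[0,0,0]},{"offset":[0,0,0],"rotation":[0,0,0]}]}}

```text
time: 37.7
tool_pos: [0.5612, 0.3726, 0.1075]
tool_rot: [3.14, 0.001, 2.602]
contact_force: [0.3, -0.7, -0.0]
opening: 0.0597
```

```bash
python3 b.py .5597 .3741 .106 149.3 15
```

```text
37.7 [0.5612 0.3726 0.1075] [1.799e+02 1.000e-01 1.491e+02]
[{"offset":[2.0,0.5,1.5],"rotation":[0.002,0.001,-0.004]}]
1
```

Emit:
{"op": "apply_moves", "data": {"motion": [{"offset":[2,0.5,1.5],"rotation":[0.002,0,-0.004]},{"offset":[0,0,0],"rotation":[0,0,0]}]}}

```text
time: 37.87
tool_pos: [0.5599, 0.3742, 0.1066]
tool_rot: [-3.141, 0.001, 2.605]
contact_force: [-0.8, 0.7, -0.4]
opening: 0.0596
```

Emit:
{"op": "apply_moves", "data": {"motion": [{"offset":[0,0,0],"rotation":[0,0,0]},{"offset":[0,0,0],"rotation":[0,0,0]},{"offset":[0,0,0],"rotation":[0,0,0]},{"offset":[0,0,0],"rotation":[0,0,0]},{"offset":[0,0,0],"rotation":[0,0,0]},{"offset":[0,0,0],"rotation":[0,0,0]},{"offset":[0,0,0],"rotation":[0,0,0]},{"offset":[0,0,0],"rotation":[0,0,0]},{"offset":[0,0,0],"rotation":[0,0,0]}], "grip": 1, "grip_force": 50}}

```text
time: 38.62
tool_pos: [0.5606, 0.3749, 0.1089]
tool_rot: [3.138, 0.003, 2.606]
contact_force: [0.0, 0.2, 0.2]
opening: 0.0154
```

Emit:
{"op": "apply_moves", "data": {"motion": [{"offset":[0,0,-10],"rotation":[0,0,0]},{"offset":[0,0,-20],"rotation":[0,0,0]},{"offset":[0,0,-25],"rotation":[0,0,0]},{"offset":[0,0,-20],"rotation":[0,0,0]},{"offset":[0,0,-5],"rotation":[0,0,0]},{"offset":[0,0,0],"rotation":[0,0,0]}]}}

```text
time: 39.12
tool_pos: [0.5576, 0.3733, 0.1883]
tool_rot: [-3.133, -0.003, 2.606]
contact_force: [0.2, -1.0, -4.0]
opening: 0.0157
```

```bash
python3 b.py .6435 .1195 .2 110 30
```

```text
39.1167 [0.5576 0.3733 0.1883] [-179.5   -0.2  149.3]
[{"offset":[-22.6,-19.4,-1.2],"rotation":[-0.008,-0.003,0.076]},{"offset":[-24.0,-17.6,-1.3],"rotation":[0.0,0,0.076]},{"offset":[-25.3,-15.7,-1.3],"rotation":[0.0,0,0.076]},{"offset":[-26.4,-13.7,-1.3],"rotation":[0.0,0,0.076]},{"offset":[-27.4,-11.7,-1.3],"rotation":[0,0,0.076]},{"offset":[-28.2,-9.6,-1.3],"rotation":[0,0,0.076]},{"offset":[-28.8,-7.4,-1.3],"rotation":[0,0,0.076]},{"offset":[-29.3,-5.2,-1.3],"rotation":[0.0,0,0.076]},{"offset":[-29.6,-2.9,-1.3],"rotation":[0.0,0,0.076]}]
9
```

Emit:
{"op": "apply_moves", "data": {"motion": [{"offset":[-22.5,-19.5,-6],"rotation":[-0.008,-0.003,0.076]},{"offset":[-24,-17.5,-6],"rotation":[0,0,0.076]},{"offset":[-25.5,-15.5,-5],"rotation":[0,0,0.076]},{"offset":[-26.5,-13.5,-4],"rotation":[0,0,0.076]},{"offset":[-27.5,-11.5,-3],"rotation":[0,0,0.076]},{"offset":[-28,-9.5,-3],"rotation":[0,0,0.076]},{"offset":[-29,-7.5,-3],"rotation":[0,0,0.076]},{"offset":[-25,-5,0],"rotation":[0,0,0.076]},{"offset":[-10,-3,0],"rotation":[0,0,0.06]},{"offset":[0,0,0],"rotation":[0,0,0]},{"offset":[0,0,0],"rotation":[0,0,0]}]}}

```text
time: 40.03
tool_pos: [0.6289, 0.1304, 0.2033]
tool_rot: [-3.118, -0.003, 1.909]
contact_force: [0.1, 0.8, -4.0]
opening: 0.0155
```

```bash
python3 b.py .644 .1195 .15 110 15
```

```text
40.0333 [0.6289 0.1304 0.2033] [-178.6   -0.2  109.4]
[{"offset":[-3.9,3.0,13.3],"rotation":[-0.024,-0.003,-0.003]},{"offset":[-3.8,2.7,13.3],"rotation":[0,0.0,-0.003]},{"offset":[-3.8,2.6,13.3],"rotation":[0,0.0,-0.003]},{"offset":[-3.8,2.6,13.3],"rotation":[0.0,0.0,-0.003]}]
4
```

Emit:
{"op": "apply_moves", "data": {"motion": [{"offset":[-4,3,13],"rotation":[-0.024,-0.003,0]},{"offset":[-4,3,13],"rotation":[0,0,0]},{"offset":[-4,3,13],"rotation":[0,0,0]},{"offset":[-2,1,12],"rotation":[0,0,0]},{"offset":[0,0,5],"rotation":[0,0,0]},{"offset":[0,0,0],"rotation":[0,0,0]},{"offset":[0,0,0],"rotation":[0,0,0]}]}}

```text
time: 40.62
tool_pos: [0.6407, 0.1254, 0.1386]
tool_rot: [-3.134, -0.004, 1.922]
contact_force: [-0.2, -0.0, -4.0]
opening: 0.0158
```

```bash
python3 b.py .644 .1195 .132 109.4 15; python3 look.py i;python3 - <<'E'
import cv2,numpy as np
t=np.load('top.npy',allow_pickle=True).item();s=np.load('scene.npy',allow_pickle=True).item()
a=cv2.resize(t['img'][150:200,160:210,::-1],None,fx=8,fy=8,interpolation=2)
b=cv2.resize(s['img'][220:300,260:340,::-1],None,fx=5,fy=5,interpolation=2)
cv2.imwrite('pics/iz.png',np.hstack([a,b]))
E
```

```text
40.6167 [0.6407 0.1254 0.1386] [-179.6   -0.2  110.1]
[{"offset":[-6.7,1.1,6.5],"rotation":[-0.008,-0.004,0.012]}]
1
40.7167 [0.6409 0.1254 0.1394] [-3.135 -0.004  1.922]
```

View pics/iz.png

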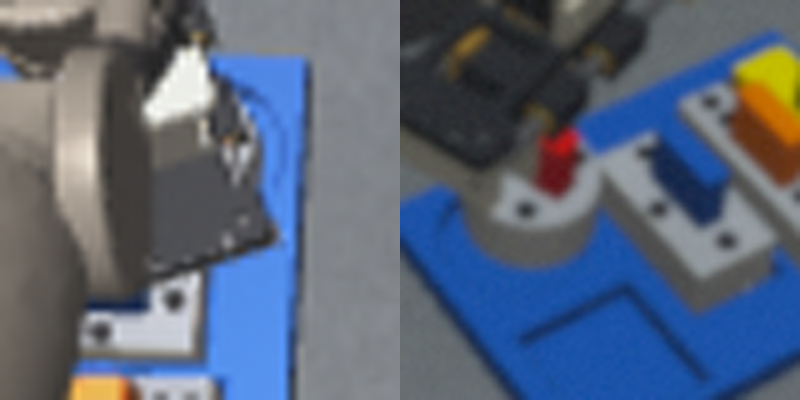

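Emit:
{"op": "apply_moves", "data": {"motion": [{"offset":[-6.5,1,5],"rotation":[-0.008,-0.004,0]},{"offset":[0,0,0],"rotation":[0,0,0]},{"offset":[0,0,0],"rotation":[0,0,0]}]}}

```text
time: 40.97
tool_pos: [0.6452, 0.1194, 0.1359]
tool_rot: [3.136, 0.002, 1.922]
contact_force: [-0.2, 0.3, -3.4]
opening: 0.0161
```

```bash
python3 b.py .644 .1195 .129 110 15
```

```text
40.9667 [0.6452 0.1194 0.1359] [1.797e+02 1.000e-01 1.101e+02]
[{"offset":[0.5,-1.1,6.9],"rotation":[0.006,0.002,0.002]}]
1
```

Emit:
{"op": "apply_moves", "data": {"motion": [{"offset":[0.5,-1,5],"rotation":[0.006,0.002,0]},{"offset":[0,0,2],"rotation":[0,0,0]},{"offset":[0,0,0],"rotation":[0,0,0]}]}}

```text
time: 41.22
tool_pos: [0.6444, 0.1192, 0.1294]
tool_rot: [3.14, -0.0, 1.922]
contact_force: [0.4, 0.3, -3.3]
opening: 0.0161
```

Emit:
{"op": "apply_moves", "data": {"motion": [{"offset":[0,0,4],"rotation":[0,0,0]},{"offset":[0,0,2],"rotation":[0,0,0]},{"offset":[0,0,0],"rotation":[0,0,0]}]}}

```text
time: 41.47
tool_pos: [0.6452, 0.1196, 0.1274]
tool_rot: [3.137, 0.001, 1.922]
contact_force: [0.0, -0.1, -4.4]
opening: 0.016
```

Emit:
{"op": "apply_moves", "data": {"motion": [{"offset":[0,0,4],"rotation":[0.004,0,0]}]}}

```text
time: 41.55
tool_pos: [0.6462, 0.1201, 0.1258]
tool_rot: [3.137, 0.002, 1.922]
contact_force: [-5.6, 3.6, 26.2]
opening: 0.0156
```

```bash
python3 - <<'E'
from h import *
o=observe();print(np.round(o['tool_pos'],4),np.round(o['tool_rot'],4),np.round(o['contact_force'],2),np.round(o['torque'],3))
s=read_camera('scene');t=read_camera('top')
a=cv2.resize(t['img'][150:190,170:210,::-1],None,fx=10,fy=10,interpolation=2)
b=cv2.resize(s['img'][240:290,260:310,::-1],None,fx=8,fy=8,interpolation=2)
cv2.imwrite('pics/jz.png',np.hstack([a,b]))
E
```

```text
[0.6462 0.1201 0.1258] [3.1367e+00 1.5000e-03 1.9220e+00] [-5.59  3.61 26.15] [-0.138  1.349 -0.204]
```

View pics/jz.png

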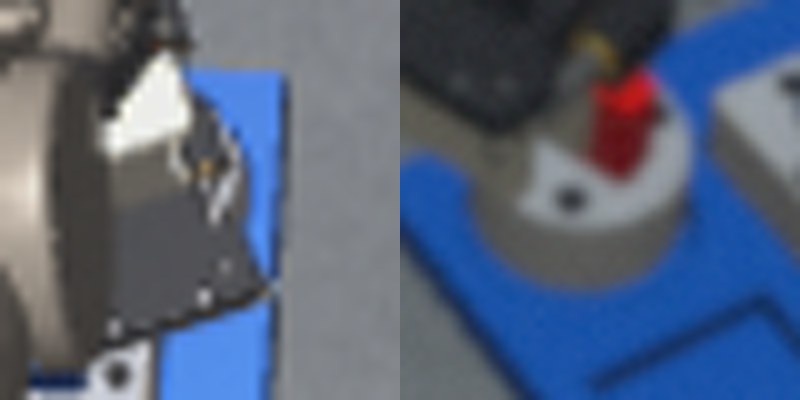

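Emit:
{"op": "apply_moves", "data": {"motion": [{"offset":[0,0,-3],"rotation":[0.004,-0.001,0]},{"offset":[0,0,0],"rotation":[0,0,0]}]}}

```text
time: 41.82
tool_pos: [0.6463, 0.1208, 0.1273]
tool_rot: [3.141, 0.002, 1.922]
contact_force: [0.7, 0.0, -3.1]
opening: 0.0156
```

```bash
python3 b.py .6472 .1218 .1275 110 15
```

```text
41.8167 [0.6463 0.1208 0.1273] [1.800e+02 1.000e-01 1.101e+02]
[{"offset":[0.7,1.2,-0.2],"rotation":[0.001,0.002,0.002]}]
1
```

Emit:
{"op": "apply_moves", "data": {"motion": [{"offset":[0.7,1.2,0],"rotation":[0.001,0.002,0]},{"offset":[0,0,0],"rotation":[0,0,0]}]}}

```text
time: 41.98
tool_pos: [0.6467, 0.1217, 0.1261]
tool_rot: [-3.139, -0.0, 1.922]
contact_force: [0.6, -0.4, -4.4]
opening: 0.0156
```

Emit:
{"op": "apply_moves", "data": {"motion": [{"offset":[0,0,3.5],"rotation":[0,0,0]}]}}

```text
time: 42.07
tool_pos: [0.6469, 0.1216, 0.1225]
tool_rot: [-3.139, -0.0, 1.923]
contact_force: [0.2, 0.3, -4.1]
opening: 0.0156
```

```bash
cat >ft.py <<'E'
from h import *
o=observe();F=o['contact_force'];T=o['torque'];z=-.115
print(np.round(o['tool_pos'],4),np.round(o['tool_rot'],4),np.round(F,2),np.round(T,3),'contact xy',np.round([(z*F[0]-T[1])/(F[2]+4),(T[0]+z*F[1])/(F[2]+4)],3))
E
python3 ft.py
```

```text
[0.6469 0.1216 0.1225] [-3.1389e+00 -1.0000e-04  1.9225e+00] [ 0.23  0.3  -4.13] [ 0.048 -0.17  -0.015] contact xy [-1.107 -0.105]
```

In. Continue down.

Emit:
{"op": "apply_moves", "data": {"motion": [{"offset":[0,0,3],"rotation":[-0.002,0,0]},{"offset":[0,0,2],"rotation":[0,0,0]},{"offset":[0,0,0],"rotation":[0,0,0]}]}}

```text
time: 42.32
tool_pos: [0.6461, 0.1212, 0.1151]
tool_rot: [-3.138, -0.001, 1.922]
contact_force: [0.1, 0.9, -1.5]
opening: 0.0154
```

Emit:
{"op": "apply_moves", "data": {"motion": [{"offset":[0,0,2],"rotation":[0,0,0]},{"offset":[0,0,0.5],"rotation":[0,0,0]}]}}

```text
time: 42.48
tool_pos: [0.6462, 0.1213, 0.1153]
tool_rot: [-3.139, -0.0, 1.922]
contact_force: [-0.6, 0.9, -3.6]
opening: 0.016
```

Emit:
{"op": "apply_moves", "data": {"motion": [{"offset":[0,0,0],"rotation":[0,0,0]},{"offset":[0,0,0],"rotation":[0,0,0]},{"offset":[0,0,0],"rotation":[0,0,0]},{"offset":[0,0,-4],"rotation":[0,0,0]},{"offset":[0,0,-10],"rotation":[0,0,0]},{"offset":[0,0,-25],"rotation":[0,0,0]},{"offset":[0,0,-25],"rotation":[0,0,0]},{"offset":[0,0,-20],"rotation":[0,0,0]},{"offset":[0,0,-5],"rotation":[0,0,0]}], "grip": 0.6}}

```text
time: 43.23
tool_pos: [0.6469, 0.1211, 0.2105]
tool_rot: [-3.14, 0.0, 1.922]
contact_force: [-0.2, 0.3, 0.3]
opening: 0.0369
```

```bash
python3 look.py k; python3 b.py .5497 -.3926 .2 151.5 36;python3 - <<'E'
from fit import *
t=np.load('top.npy',allow_pickle=True).item()
for n,g in dict(square_block=(.55,-.39)).items():
  for y in (.9,1.1,1.3):
    p,f=fit([t],n,g+(y,)); print(n,np.round(p,4),round(np.degrees(p[2]),1),round(f,3))
E
```

```text
43.3333 [0.6463 0.121  0.2081] [-3.138e+00 -1.000e-03  1.922e+00]
43.3333 [0.6463 0.121  0.2081] [-179.8   -0.   110.1]
[{"offset":[-29.9,-17.8,0.6],"rotation":[-0.003,-0.001,-0.048]},{"offset":[-29.0,-19.2,0.5],"rotation":[0,0.0,-0.048]},{"offset":[-28.1,-20.6,0.5],"rotation":[0,0.0,-0.048]},{"offset":[-27.1,-21.9,0.5],"rotation":[0.0,0.0,-0.048]},{"offset":[-26.0,-23.2,0.5],"rotation":[0.0,0.0,-0.048]},{"offset":[-24.8,-24.4,0.5],"rotation":[0,0.0,-0.048]},{"offset":[-23.6,-25.6,0.5],"rotation":[0.0,0.0,-0.048]},{"offset":[-22.4,-26.7,0.5],"rotation":[0,0.0,-0.048]},{"offset":[-21.0,-27.8,0.5],"rotation":[0.0,0.0,-0.048]},{"offset":[-19.7,-28.7,0.5],"rotation":[0,0.0,-0.048]},{"offset":[-18.3,-29.7,0.5],"rotation":[0.0,0.0,-0.048]},{"offset":[-16.8,-30.5,0.5],"rotation":[0,0.0,-0.048]}]
[{"offset":[-15.3,-31.3,0.5],"rotation":[0.0,0.0,-0.048]},{"offset":[-13.8,-32.0,0.5],"rotation":[0.0,0.0,-0.048]},{"offset":[-12.3,-32.6,0.5],"rotation":[0.0,0.0,-0.048]}]
15
square_block [ 0.5517 -0.3922  1.062 ] 60.8 0.663
square_block [ 0.5514 -0.3922  1.0659] 61.1 0.666
square_block [ 0.5517 -0.3923  1.0655] 61.0 0.665
```

View pics/ks.png

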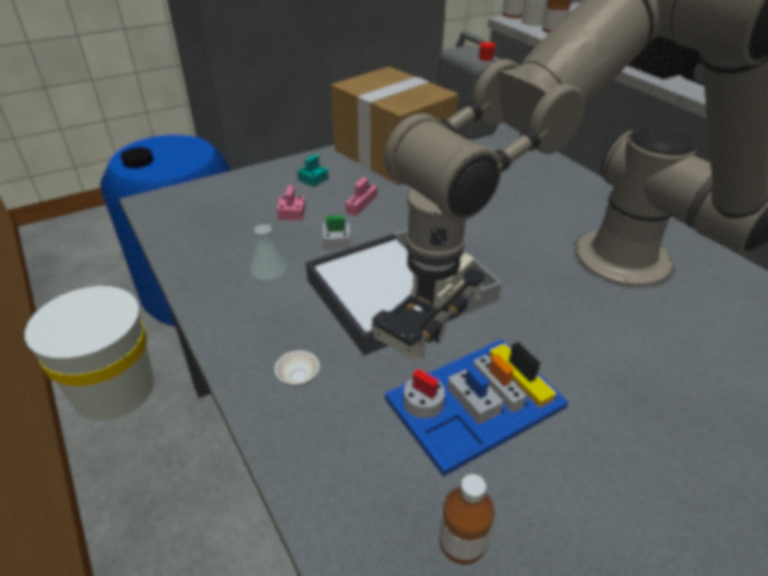

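Emit:
{"op": "apply_moves", "data": {"motion": [{"offset":[-30,-18,-2],"rotation":[-0.003,-0.001,-0.048]},{"offset":[-29,-19,-2],"rotation":[0,0,-0.048]},{"offset":[-28,-20.5,-2],"rotation":[0,0,-0.048]},{"offset":[-27,-22,-2],"rotation":[0,0,-0.048]},{"offset":[-26,-23,-2],"rotation":[0,0,-0.048]},{"offset":[-25,-24.5,-2],"rotation":[0,0,-0.048]},{"offset":[-23.5,-25.5,-2],"rotation":[0,0,-0.048]},{"offset":[-22.5,-26.5,-1],"rotation":[0,0,-0.048]},{"offset":[-21,-28,-1],"rotation":[0,0,-0.048]},{"offset":[-19.5,-28.5,-1],"rotation":[0,0,-0.048]},{"offset":[-18.5,-29.5,-1],"rotation":[0,0,-0.048]},{"offset":[-17,-30.5,-1],"rotation":[0,0,-0.048]}], "grip": 0.35}}

```text
time: 44.33
tool_pos: [0.5662, -0.2976, 0.2073]
tool_rot: [-3.136, -0.028, 2.538]
contact_force: [0.7, -0.3, -0.9]
opening: 0.0599
```

```bash
python3 b.py .5497 -.3924 .18 151 30
```

```text
44.3333 [ 0.5662 -0.2976  0.2073] [-179.7   -1.6  145.4]
[{"offset":[-10.2,-21.8,6.7],"rotation":[-0.005,-0.028,-0.024]},{"offset":[-9.5,-22.1,6.8],"rotation":[0.0,0.0,-0.024]},{"offset":[-9.0,-22.3,6.8],"rotation":[0,0.0,-0.024]},{"offset":[-8.4,-22.5,6.8],"rotation":[0.0,0.0,-0.024]}]
4
```

Emit:
{"op": "apply_moves", "data": {"motion": [{"offset":[-10,-21,7],"rotation":[-0.005,-0.028,-0.024]},{"offset":[-9.5,-21,7],"rotation":[0,0,-0.024]},{"offset":[-8,-18,7],"rotation":[0,0,-0.024]},{"offset":[-4,-10,7],"rotation":[0,0,-0.01]},{"offset":[0,0,0],"rotation":[0,0,0]},{"offset":[0,0,0],"rotation":[0,0,0]}]}}

```text
time: 44.83
tool_pos: [0.5471, -0.3841, 0.167]
tool_rot: [3.141, -0.013, 2.616]
contact_force: [0.3, -0.3, 0.2]
opening: 0.0593
```

```bash
python3 b.py .5497 -.3924 .135 151 20
```

```text
44.8333 [ 0.5471 -0.3841  0.167 ] [180.   -0.7 149.9]
[{"offset":[-3.4,-2.9,16.0],"rotation":[0.0,-0.013,-0.01]},{"offset":[-3.2,-3.0,16.0],"rotation":[0.0,0.0,-0.01]}]
2
```

Emit:
{"op": "apply_moves", "data": {"motion": [{"offset":[-3.5,-3,16],"rotation":[0,-0.013,-0.01]},{"offset":[-3,-3,16],"rotation":[0,0,-0.01]},{"offset":[0,0,10],"rotation":[0,0,0]},{"offset":[0,0,0],"rotation":[0,0,0]},{"offset":[0,0,0],"rotation":[0,0,0]}]}}

```text
time: 45.25
tool_pos: [0.5505, -0.3875, 0.1222]
tool_rot: [3.139, -0.003, 2.638]
contact_force: [0.1, 0.1, 1.4]
opening: 0.0602
```

```bash
python3 b.py .5497 -.3924 .11 151 15
```

```text
45.25 [ 0.5505 -0.3875  0.1222] [179.9  -0.2 151.1]
[{"offset":[-1.7,-4.7,12.2],"rotation":[0.002,-0.003,0.003]}]
1
```

Emit:
{"op": "apply_moves", "data": {"motion": [{"offset":[-2,-4.5,8],"rotation":[0.002,-0.003,0.002]},{"offset":[0,0,7],"rotation":[0,0,0]},{"offset":[0,0,0],"rotation":[0,0,0]},{"offset":[0,0,0],"rotation":[0,0,0]}]}}

```text
time: 45.58
tool_pos: [0.5514, -0.3915, 0.1081]
tool_rot: [-3.141, 0.003, 2.637]
contact_force: [0.9, 0.2, 1.0]
opening: 0.0601
```

```bash
python3 b.py .5497 -.3924 .106 151 15
```

```text
45.5833 [ 0.5514 -0.3915  0.1081] [-180.     0.2  151.1]
[{"offset":[1.0,-1.6,2.1],"rotation":[0,0.003,0.002]}]
1
```

Emit:
{"op": "apply_moves", "data": {"motion": [{"offset":[1,-1.5,2.5],"rotation":[0,0.003,0.002]},{"offset":[0,0,0],"rotation":[0,0,0]}]}}

```text
time: 45.75
tool_pos: [0.5498, -0.3924, 0.1059]
tool_rot: [-3.141, 0.0, 2.635]
contact_force: [0.5, 0.1, -0.6]
opening: 0.0596
```

Emit:
{"op": "apply_moves", "data": {"motion": [{"offset":[0,0,0],"rotation":[0,0,0]},{"offset":[0,0,0],"rotation":[0,0,0]},{"offset":[0,0,0],"rotation":[0,0,0]},{"offset":[0,0,0],"rotation":[0,0,0]},{"offset":[0,0,0],"rotation":[0,0,0]},{"offset":[0,0,0],"rotation":[0,0,0]},{"offset":[0,0,0],"rotation":[0,0,0]},{"offset":[0,0,0],"rotation":[0,0,0]},{"offset":[0,0,0],"rotation":[0,0,0]}], "grip": 1, "grip_force": 50}}

```text
time: 46.5
tool_pos: [0.5502, -0.3928, 0.1072]
tool_rot: [-3.141, 0.002, 2.635]
contact_force: [-0.5, -0.6, -0.8]
opening: 0.0152
```

Emit:
{"op": "apply_moves", "data": {"motion": [{"offset":[0,0,-10],"rotation":[0,0,0]},{"offset":[0,0,-20],"rotation":[0,0,0]},{"offset":[0,0,-25],"rotation":[0,0,0]},{"offset":[0,0,-25],"rotation":[0,0,0]},{"offset":[0,0,-15],"rotation":[0,0,0]},{"offset":[0,0,-5],"rotation":[0,0,0]},{"offset":[0,0,0],"rotation":[0,0,0]}]}}

```text
time: 47.08
tool_pos: [0.548, -0.3911, 0.2091]
tool_rot: [3.14, -0.009, 2.635]
contact_force: [0.5, -0.4, -3.2]
opening: 0.0157
```

```bash
python3 b.py .65 .2115 .22 89.6 36
```

```text
47.0833 [ 0.548  -0.3911  0.2091] [179.9  -0.5 151. ]
[{"offset":[12.0,33.9,-0.5],"rotation":[0.001,-0.009,0.063]},{"offset":[14.1,33.1,-0.6],"rotation":[0,0,0.063]},{"offset":[16.1,32.1,-0.6],"rotation":[0.0,0,0.063]},{"offset":[18.1,31.0,-0.6],"rotation":[0.0,0,0.063]},{"offset":[20.0,29.8,-0.6],"rotation":[0,0,0.063]},{"offset":[21.9,28.5,-0.6],"rotation":[0.0,0,0.063]},{"offset":[23.6,27.1,-0.6],"rotation":[0.0,0,0.063]},{"offset":[25.3,25.6,-0.6],"rotation":[0.0,0,0.063]},{"offset":[26.9,23.9,-0.6],"rotation":[0.0,0,0.063]},{"offset":[28.3,22.2,-0.6],"rotation":[0.0,0,0.063]},{"offset":[29.6,20.3,-0.6],"rotation":[0.0,0,0.063]},{"offset":[30.9,18.4,-0.6],"rotation":[0.0,0,0.063]}]
[{"offset":[32.0,16.5,-0.6],"rotation":[0,0,0.063]},{"offset":[32.9,14.4,-0.6],"rotation":[0.0,0,0.063]},{"offset":[33.8,12.3,-0.6],"rotation":[0,0,0.063]},{"offset":[34.5,10.2,-0.6],"rotation":[0.0,0,0.063]},{"offset":[35.1,8.0,-0.6],"rotation":[0,0,0.063]}]
17
```

Emit:
{"op": "apply_moves", "data": {"motion": [{"offset":[12,34,-2],"rotation":[0,-0.009,0.063]},{"offset":[14,33,-2],"rotation":[0,0,0.063]},{"offset":[16,32,-2],"rotation":[0,0,0.063]},{"offset":[18,31,-2],"rotation":[0,0,0.063]},{"offset":[20,30,-2],"rotation":[0,0,0.063]},{"offset":[22,28.5,-2],"rotation":[0,0,0.063]},{"offset":[23.5,27,-2],"rotation":[0,0,0.063]},{"offset":[25.5,25.5,-2],"rotation":[0,0,0.063]},{"offset":[27,24,-2],"rotation":[0,0,0.063]},{"offset":[28.5,22,-2],"rotation":[0,0,0.063]},{"offset":[29.5,20,-2],"rotation":[0,0,0.063]},{"offset":[31,18.5,-2],"rotation":[0,0,0.063]}]}}

```text
time: 48.08
tool_pos: [0.6219, 0.0435, 0.2188]
tool_rot: [-3.122, -0.01, 1.829]
contact_force: [0.2, -0.7, -3.1]
opening: 0.016
```

```bash
python3 b.py .65 .2115 .21 89.6 30
```

```text
48.0833 [0.6219 0.0435 0.2188] [-178.9   -0.6  104.8]
[{"offset":[25.9,11.7,1.5],"rotation":[-0.02,-0.01,0.044]},{"offset":[26.4,10.5,1.5],"rotation":[0,0,0.044]},{"offset":[26.8,9.3,1.5],"rotation":[0,0,0.044]},{"offset":[27.2,8.1,1.5],"rotation":[0.0,0,0.044]},{"offset":[27.5,6.9,1.5],"rotation":[0.0,0,0.044]},{"offset":[27.8,5.7,1.5],"rotation":[0.0,0,0.044]}]
6
```

Emit:
{"op": "apply_moves", "data": {"motion": [{"offset":[26,11.5,0],"rotation":[-0.02,-0.01,0.044]},{"offset":[26.5,10.5,0],"rotation":[0,0,0.044]},{"offset":[27,9.5,0],"rotation":[0,0,0.044]},{"offset":[27,8,0],"rotation":[0,0,0.044]},{"offset":[22,6,0],"rotation":[0,0,0.044]},{"offset":[12,3,0],"rotation":[0,0,0.03]},{"offset":[0,0,0],"rotation":[0,0,0]},{"offset":[0,0,0],"rotation":[0,0,0]}]}}

```text
time: 48.75
tool_pos: [0.6431, 0.2072, 0.2063]
tool_rot: [-3.124, 0.001, 1.574]
contact_force: [-0.7, 0.3, -2.8]
opening: 0.0159
```

```bash
python3 b.py .65 .2115 .16 89.6 15
```

```text
48.75 [0.6431 0.2072 0.2063] [-179.     0.    90.2]
[{"offset":[1.1,1.9,11.6],"rotation":[-0.018,0.001,0.003]},{"offset":[1.1,1.7,11.6],"rotation":[0.0,0,0.003]},{"offset":[1.1,1.7,11.6],"rotation":[0.0,0,0.003]},{"offset":[1.1,1.7,11.6],"rotation":[0.0,0,0.003]}]
4
```

Emit:
{"op": "apply_moves", "data": {"motion": [{"offset":[1,2,14],"rotation":[-0.018,0.001,0.003]},{"offset":[1,1.5,14],"rotation":[0,0,0.003]},{"offset":[1,1.5,14],"rotation":[0,0,0.003]},{"offset":[0,1.5,14],"rotation":[0,0,0.003]},{"offset":[0,0,10],"rotation":[0,0,0]},{"offset":[0,0,0],"rotation":[0,0,0]},{"offset":[0,0,0],"rotation":[0,0,0]}]}}

```text
time: 49.33
tool_pos: [0.6474, 0.2029, 0.1336]
tool_rot: [-3.135, 0.004, 1.562]
contact_force: [-0.5, 0.7, -2.5]
opening: 0.0156
```

```bash
python3 b.py .65 .2115 .13 89.6 15; python3 look.py m;python3 - <<'E'
import cv2,numpy as np
t=np.load('top.npy',allow_pickle=True).item();s=np.load('scene.npy',allow_pickle=True).item()
a=cv2.resize(t['img'][150:200,145:195,::-1],None,fx=8,fy=8,interpolation=2)
b=cv2.resize(s['img'][240:320,260:340,::-1],None,fx=5,fy=5,interpolation=2)
cv2.imwrite('pics/mz.png',np.hstack([a,b]))
E
```

```text
49.3333 [0.6474 0.2029 0.1336] [-179.6    0.2   89.5]
[{"offset":[8.7,2.5,3.5],"rotation":[-0.007,0.004,-0.002]}]
1
49.4333 [0.6476 0.2032 0.1342] [-3.136e+00  3.000e-03  1.562e+00]
```

View pics/mz.png

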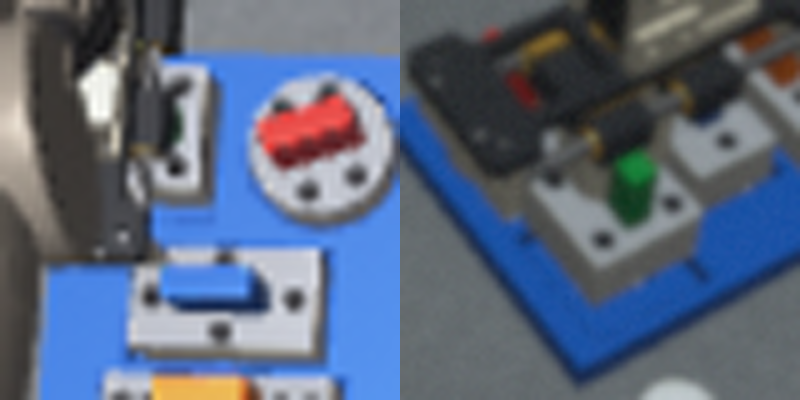

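Emit:
{"op": "apply_moves", "data": {"motion": [{"offset":[8,2,0],"rotation":[-0.006,0.003,-0.001]},{"offset":[0,0,0],"rotation":[0,0,0]},{"offset":[0,0,0],"rotation":[0,0,0]}]}}

```text
time: 49.68
tool_pos: [0.651, 0.2118, 0.1369]
tool_rot: [3.136, -0.001, 1.562]
contact_force: [0.4, 0.2, -3.0]
opening: 0.0155
```

Emit:
{"op": "apply_moves", "data": {"motion": [{"offset":[0,0,3.5],"rotation":[0,0,0]},{"offset":[0,0,0],"rotation":[0,0,0]}]}}

```text
time: 49.85
tool_pos: [0.6514, 0.2125, 0.1344]
tool_rot: [3.134, -0.001, 1.563]
contact_force: [0.1, 0.1, -4.0]
opening: 0.0156
```

Emit:
{"op": "apply_moves", "data": {"motion": [{"offset":[-1,-1.2,4],"rotation":[0.007,0,0]},{"offset":[0,0,3],"rotation":[0,0,0]},{"offset":[0,0,0],"rotation":[0,0,0]}]}}

```text
time: 50.1
tool_pos: [0.6501, 0.2117, 0.1271]
tool_rot: [3.141, -0.002, 1.564]
contact_force: [0.1, -0.2, -3.1]
opening: 0.0159
```

Emit:
{"op": "apply_moves", "data": {"motion": [{"offset":[0,0,4],"rotation":[0.002,0,0]}]}}

```text
time: 50.18
tool_pos: [0.6503, 0.2117, 0.1245]
tool_rot: [-3.141, -0.002, 1.564]
contact_force: [-14.5, -0.5, 40.5]
opening: 0.0157
```

```bash
python3 ft.py
```

```text
[0.6503 0.2117 0.1245] [-3.1408e+00 -1.9000e-03  1.5639e+00] [-14.48  -0.5   40.53] [-0.337  1.775  0.138] contact xy [-0.002 -0.006]
```

Emit:
{"op": "apply_moves", "data": {"motion": [{"offset":[0,0,-4],"rotation":[0,-0.002,0]},{"offset":[0,0,0],"rotation":[0,0,0]}]}}

```text
time: 50.35
tool_pos: [0.6506, 0.2118, 0.1292]
tool_rot: [3.141, -0.0, 1.564]
contact_force: [-0.0, 1.4, -2.4]
opening: 0.0156
```

```bash
python3 look.py n;python3 - <<'E'
import cv2,numpy as np
t=np.load('top.npy',allow_pickle=True).item();s=np.load('scene.npy',allow_pickle=True).item()
a=cv2.resize(t['img'][150:190,145:185,::-1],None,fx=10,fy=10,interpolation=2)
b=cv2.resize(s['img'][260:310,270:320,::-1],None,fx=8,fy=8,interpolation=2)
cv2.imwrite('pics/nz.png',np.hstack([a,b]))
E
```

```text
50.45 [0.6501 0.2116 0.1281] [-3.14   0.     1.564]
```

View pics/nz.png

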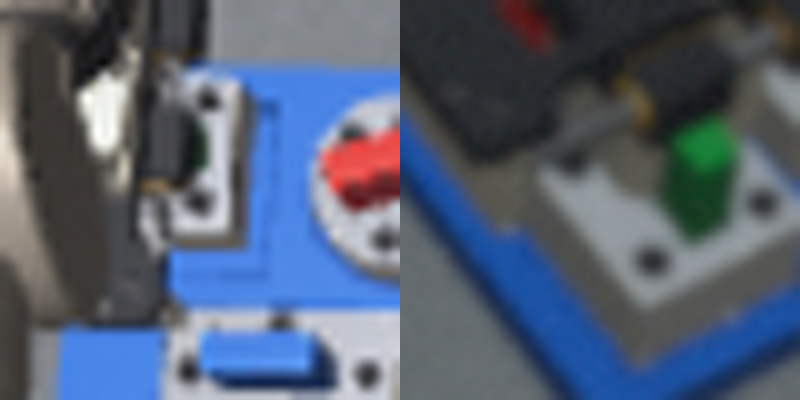

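Emit:
{"op": "apply_moves", "data": {"motion": [{"offset":[-2,-2,0],"rotation":[0,0,0]},{"offset":[0,0,0],"rotation":[0,0,0]},{"offset":[0,0,0],"rotation":[0,0,0]}]}}

```text
time: 50.7
tool_pos: [0.6474, 0.2092, 0.1266]
tool_rot: [-3.138, 0.001, 1.564]
contact_force: [-0.0, 0.1, -2.6]
opening: 0.0155
```

Emit:
{"op": "apply_moves", "data": {"motion": [{"offset":[0,0,2.5],"rotation":[0,0,0]},{"offset":[0,0,1],"rotation":[0,0,0]}]}}

```text
time: 50.87
tool_pos: [0.6472, 0.2091, 0.1225]
tool_rot: [-3.138, 0.001, 1.564]
contact_force: [0.6, -0.5, -3.2]
opening: 0.0156
```

```bash
python3 ft.py
```

```text
[0.6472 0.2091 0.1225] [-3.1375e+00  8.0000e-04  1.5635e+00] [ 0.55 -0.54 -3.17] [-0.06  -0.103 -0.034] contact xy [0.047 0.002]
```

It's in. Seat it.

Emit:
{"op": "apply_moves", "data": {"motion": [{"offset":[0,0,3.5],"rotation":[-0.004,0,0]},{"offset":[0,0,2],"rotation":[0,0,0]},{"offset":[0,0,0],"rotation":[0,0,0]}]}}

```text
time: 51.12
tool_pos: [0.647, 0.209, 0.1157]
tool_rot: [-3.141, 0.001, 1.564]
contact_force: [0.1, -0.1, -3.9]
opening: 0.0156
```

Emit:
{"op": "apply_moves", "data": {"motion": [{"offset":[0,0,2],"rotation":[0,0,0]},{"offset":[0,0,1],"rotation":[0,0,0]}]}}

```text
time: 51.28
tool_pos: [0.6472, 0.209, 0.1131]
tool_rot: [-3.141, 0.001, 1.564]
contact_force: [-2.9, -0.4, 5.0]
opening: 0.0158
```

Seated at 0.1131 (expected 0.1132). Release, retreat and check.

Emit:
{"op": "apply_moves", "data": {"motion": [{"offset":[0,0,0],"rotation":[0,0,0]},{"offset":[0,0,0],"rotation":[0,0,0]},{"offset":[0,0,0],"rotation":[0,0,0]},{"offset":[0,0,-4],"rotation":[0,0,0]},{"offset":[0,0,-10],"rotation":[0,0,0]},{"offset":[0,0,-25],"rotation":[0,0,0]},{"offset":[0,0,-25],"rotation":[0,0,0]},{"offset":[0,0,-25],"rotation":[0,0,0]},{"offset":[0,0,-15],"rotation":[0,0,0]},{"offset":[-20,-10,0],"rotation":[0,0,0]},{"offset":[-35,-15,0],"rotation":[0,0,0]},{"offset":[-35,-15,0],"rotation":[0,0,0]}], "grip": 0.6}}

```text
time: 52.28
tool_pos: [0.6087, 0.1239, 0.2307]
tool_rot: [3.127, -0.003, 1.572]
contact_force: [0.5, -0.1, 0.5]
opening: 0.0367
```

Emit:
{"op": "apply_moves", "data": {"motion": [{"offset":[-35,-12,0],"rotation":[0,0,0]},{"offset":[-35,-12,0],"rotation":[0,0,0]},{"offset":[-35,-12,0],"rotation":[0,0,0]},{"offset":[-35,-12,0],"rotation":[0,0,0]},{"offset":[-35,-12,0],"rotation":[0,0,0]},{"offset":[-35,-12,0],"rotation":[0,0,0]},{"offset":[-35,-12,0],"rotation":[0,0,0]},{"offset":[-35,-10,0],"rotation":[0,0,0]},{"offset":[-30,0,0],"rotation":[0,0,0]},{"offset":[-20,0,0],"rotation":[0,0,0]},{"offset":[0,0,0],"rotation":[0,0,0]},{"offset":[0,0,0],"rotation":[0,0,0]}]}}

```text
time: 53.28
tool_pos: [0.5076, -0.2272, 0.2445]
tool_rot: [3.106, 0.006, 1.568]
contact_force: [-0.2, -0.4, -0.4]
opening: 0.0366
```

```bash
python3 look.py p;python3 - <<'E'
import cv2,numpy as np
t=np.load('top.npy',allow_pickle=True).item();s=np.load('scene.npy',allow_pickle=True).item()
a=cv2.resize(t['img'][150:230,140:210,::-1],None,fx=5.5,fy=5.5,interpolation=2)
b=cv2.resize(s['img'][225:315,255:380,::-1],None,fx=3.3,fy=440/90,interpolation=2)
cv2.imwrite('pics/pz.png',np.hstack([a,b]))
E
```

```text
53.3833 [ 0.5079 -0.226   0.2443] [3.106 0.006 1.57 ]
```

View pics/pz.png

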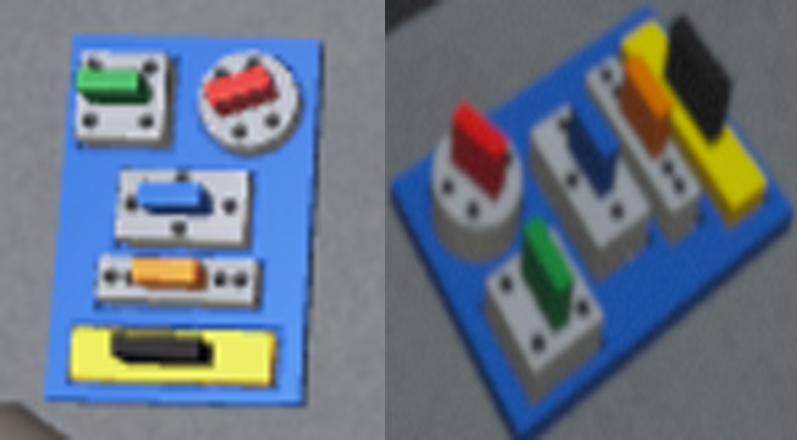

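View pics/pt.png

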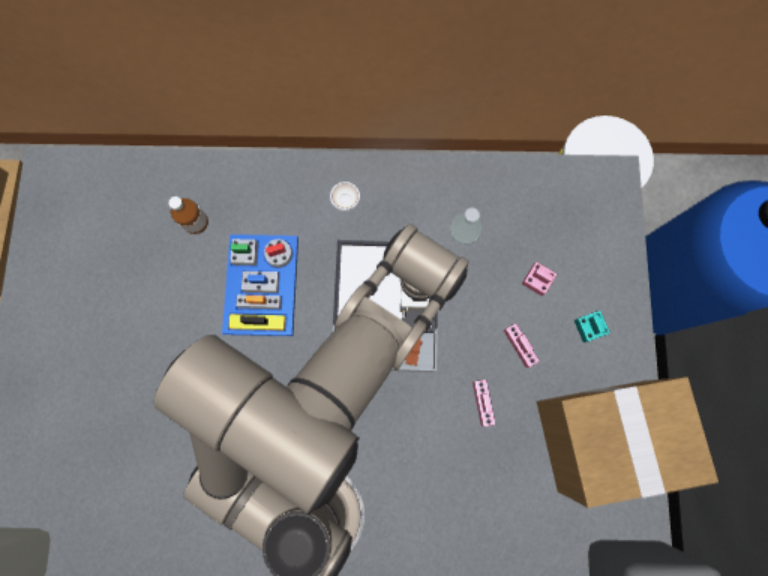

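View pics/ps.png

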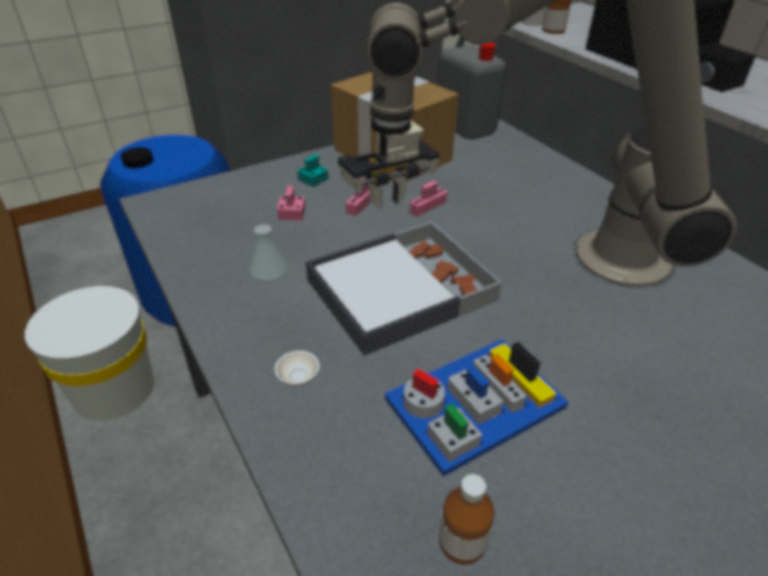

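```bash
python3 -c "
from cell import *
o=observe();print(o['time'],max(abs(v) for v in o['qvel']));print(hand_in())"
```

```text
53.3833 0.024612521490266135
the job is handed in; nothing more can be done
None
```

The bench is cleared, and I handed the job in at 53.4 s of the 210 s allowed.

- **Shards:** I gripped the scraper by its rib and wiped the slab in two passes. The pictures show a clear slab and all six shards in the trough. The fingertips stayed well above shard height throughout.
- **Scraper:** It went back into its slot before any block was moved. On the first try it caught on the slot's rim. I shifted it about 4 mm and it then went down to the height it started at.
- **Blocks:** All four were present, and each one is in the pocket of its own shape, handle up. The tool heights at release matched the seated heights to within about 0.5 mm. The round and square blocks first touched their pocket rims, with the square pressing at about 40 N on the block itself. I lifted and realigned both, and then they went in freely.
- **Left alone:** The bottle, flask, dish and the pink and turquoise look-alikes look to be where they were.

**Checks that disagreed:** The two cameras differed by about 4 mm, and the top camera read about 2 mm off from the robot. I used measured contact forces for the final alignment. The pictures are too coarse to show whether the blocks sit fully down to the millimetre, so that rests on the tool heights. In the last top picture the arm hides part of the slab and trough, but the side camera shows them clearly.

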